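# Return the hand stamps to their rack in reverse order

### The arm

A 7-joint arm with a two-finger parallel gripper is mounted at the origin on the work surface. World frame = base frame: x ahead of the robot, y to its left, z up, the work surface at z = 0. Lengths are in m, angles in rad, forces in N, time in s.
With the tool pointing down it reaches from about 0.35 to 0.9 m from the base axis. Payload 7.2 kg.
Tool frame: the origin (TCP) lies midway between the tips of the shut fingers; the grasp point (between the pads) lies 19 mm behind it; z points along the fingers, y is the direction in which the jaws open and shut (so a half turn about z gives the same grasp; the last joint's range is limited). The gripper opens to 85 mm and grips with 20 to 120 N. Pads are 22 mm wide; open, the fingers measure 114 mm over their backs; the gripper's body (76 mm by 85 mm) begins 54 mm behind the grasp point. The pads swing forward as they close: fully open they stand 13 mm farther back than shut.
Start: joints at [1.143, 0.411, -0.013, 1.596, 0.006, 1.134, -0.082], TCP at [0.22, -0.585, 0.231] pointing down, gripper open.
Joint ranges: [-2.95, 2.95], [-0.29, 1.99], [-1.47, 1.44], [0.14, 2.54], [-1.03, 4.17], [0.13, 1.85], [-2.86, 2.86]. Speed limits (rad/s): [2.39, 2.39, 3.01, 3.01, 3.14, 3.14, 3.14].

### API

Orientations are given as a 3x3 rotation matrix whose columns are the frame's x, y, z axes.
In Python, from bench import bot gives the robot as it stands.
- The arm moves only by the tool carry_out, never from a script. Its argument "increments" is a list of rows, each an object with "travel": the shift along the tool's x, y, z in m, a list of three; "spin": the turn about the tool's z in degrees. A call has 1 to 5 rows; each row shifts and turns the pose as measured when the row begins, along the tool's axes as they then stand; what a row does not reach is not made up. A row lasts 1/10 s, in which the tool goes at most 50 mm and 8.59 degrees, less where a joint would pass 70% of its speed; a pose out of reach is approached as far as the arm can. A call with a gripper value outside its range is refused whole. "gripper" is the opening, from 0 (shut) to 1 (fully open), set as the call begins (left out, the last holds). The fingers move at their own pace and stop on an object; the grip force is fixed at half the most. Time passes only in rows, so rows that do not move let the fingers close. It gives the time, the measured TCP pose, the force and the opening at its end, in the units of the state.
- bot.observe(): the state, without advancing time (a new reading comes with each control period).
- bot.get_image(name): name is "scene" or "top" or "wrist"; returns the picture (384x512x3 uint8, red, green, blue); there is no depth.
- bot.get_calibration(name): a dict with "intrinsics" (3x3 intrinsics, pixels), "D" ([k1, k2, p1, p2, k3] as OpenCV has them; the pictures are not rectified), "R" (3x3) and "t" (3): a world point X has camera coordinates R X + t; the wrist camera has in their place "hand_eye" (4x4, takes a point from camera to tool coordinates, whose origin is the TCP and whose axes are the flange's). Camera axes: x right, y down, z forward; pixel columns grow to the right and rows downward; lengths in m; the calibration is good to about 2 mm. A picture is of the moment at which its call begins: read the wrist's pose just before it. get_calibration takes no time and is no camera call.
- bot.job_done(): hands the job in, once; it reports no verdict.
The state is a dict: "time": time; "qpos": joint angles; "qvel": joint speeds; "effort": joint torques, N m; "position": TCP position; "orientation": TCP orientation; "wrist_force": force on the tool from outside, world axes, zero at the start; "ft_torque": the same for the moment, N m; "opening": finger opening in m.
Only numpy, scipy, OpenCV 4.12 (cv2) and the standard library are available. Lean on these libraries where they do the work, as an engineer would, in place of code of your own. Each camera call takes 0.05 s, during which the arm holds its last target.

### The job

The four washed hand stamps have drained: move them from the dark steel drying stand to the bays of the plywood storage rack, one to a bay, in reverse order. As seen from the robot, the leftmost stamp on the stand goes into the rightmost bay, the second from the left into the second bay from the right, and so on. Set each one down gently, without dropping it or knocking it over, standing upright and flat on the floor of its bay, and leave them all standing there.

Things in the scene. Friction and masses are not known exactly. Their poses are not given: they have to be found in the camera images.
- stamp_round: Loose hand stamp, upright, about 90 g, 84 mm tall: a round foot of 54 mm diameter, 20 mm thick (rubber sole, pale wood); on its middle a dark wooden handle, a slim neck and a round knob to grip, 30 mm in diameter from 53 to 77 mm above the sole. Origin: centre of the sole's underside, z up. Starts on the plate of its shape, at most 5 mm and 0.15 rad off it.
- stamp_square: Loose hand stamp, upright, about 90 g, 84 mm tall: a square foot, 50 x 50 mm, 20 mm thick (rubber sole, pale wood); on its middle a dark wooden handle, a slim neck and a round knob to grip, 30 mm in diameter from 53 to 77 mm above the sole. Origin: centre of the sole's underside, z up. Starts on the plate of its shape, at most 5 mm and 0.15 rad off it.
- stamp_oblong: Loose hand stamp, upright, about 90 g, 84 mm tall: an oblong foot, 72 mm along its x by 46 mm along its y, 20 mm thick (rubber sole, pale wood); on its middle a dark wooden handle, a slim neck and a round knob to grip, 30 mm in diameter from 53 to 77 mm above the sole. Origin: centre of the sole's underside, z up. Starts on the plate of its shape, at most 5 mm and 0.15 rad off it.
- stamp_cross: Loose hand stamp, upright, about 90 g, 84 mm tall: a cross-shaped foot: bars 54 x 20 mm along its x and y, 20 mm thick (rubber sole, pale wood); on its middle a dark wooden handle, a slim neck and a round knob to grip, 30 mm in diameter from 53 to 77 mm above the sole. Origin: centre of the sole's underside, z up. Starts on the plate of its shape, at most 5 mm and 0.15 rad off it.
- plate_round: Fixed flat white drip plate, round, 64 mm diameter, 5 mm thick, on the drying stand, under the round stamp at the start; it marks which place on the stand that stamp came from and stays there. Origin: centre of its underside, axes parallel to the stand's.
- plate_square: Fixed flat white drip plate, square, 60 x 60 mm, 5 mm thick, on the drying stand, under the square stamp at the start; it marks which place on the stand that stamp came from and stays there. Origin: centre of its underside, axes parallel to the stand's.
- plate_oblong: Fixed flat white drip plate, oblong, 82 mm along x by 56 mm along y, 5 mm thick, on the drying stand, under the oblong stamp at the start; it marks which place on the stand that stamp came from and stays there. Origin: centre of its underside, axes parallel to the stand's.
- plate_cross: Fixed flat white drip plate, cross-shaped, two bars 64 x 30 mm, 5 mm thick, on the drying stand, under the cross stamp at the start; it marks which place on the stand that stamp came from and stays there. Origin: centre of its underside, axes parallel to the stand's.
- stand: Fixed dark steel drying stand, flat board 106 x 312 mm, top 12 mm above the table; left or right of the rack. Origin: on the table under its centre; y along the row, +y towards the robot's left, turned at most 0.3 rad. Four places at x 0, y 111, 37, -37, -111 mm, a drip plate on each in any order; the stamps' soles start 17 mm above the table.
- rack: Fixed plywood storage rack, 100 x 304 mm, four open-topped empty bays. Origin: on the table under its centre; y along the row, +y towards the robot's left, turned at most 0.3 rad. Bay centres at x 0, y 111, 37, -37, -111 mm; floors 12 mm above the table; inside 70 mm along y, 92 mm along x. Dividers rise 22 mm above the floor, lips of the long sides 10 mm.

How it is judged:
At the end, for the whole second after the job is handed in: Each stamp stands in the bay that mirrors its place on the stand (judged by its drip plate): within 14 mm of the bay centre along the row and 22 mm across it, sole within 4 mm of the bay floor, tilted less than 0.08 rad, released and at rest (((y of plate_round in the frame of stand between 0.091 and 0.131 m and y of stamp_round in the frame of rack between -0.125 and -0.097 m) or (y of plate_round in the frame of stand between 0.017 and 0.057 m and y of stamp_round in the frame of rack between -0.051 and -0.023 m) or (y of plate_round in the frame of stand between -0.057 and -0.017 m and y of stamp_round in the frame of rack between 0.023 and 0.051 m) or (y of plate_round in the frame of stand between -0.131 and -0.091 m and y of stamp_round in the frame of rack between 0.097 and 0.125 m)) and x of stamp_round in the frame of rack between -0.022 and 0.022 m and z of stamp_round in the frame of rack between 0.008 and 0.016 m and angle between each of stamp_round, stamp_square, stamp_oblong, stamp_cross's own z axis and vertical below 0.08 rad and linear speed of each of stamp_round, stamp_square, stamp_oblong, stamp_cross below 0.02 m/s and angular speed of each of stamp_round, stamp_square, stamp_oblong, stamp_cross below 0.2 rad/s and ((y of plate_square in the frame of stand between 0.091 and 0.131 m and y of stamp_square in the frame of rack between -0.125 and -0.097 m) or (y of plate_square in the frame of stand between 0.017 and 0.057 m and y of stamp_square in the frame of rack between -0.051 and -0.023 m) or (y of plate_square in the frame of stand between -0.057 and -0.017 m and y of stamp_square in the frame of rack between 0.023 and 0.051 m) or (y of plate_square in the frame of stand between -0.131 and -0.091 m and y of stamp_square in the frame of rack between 0.097 and 0.125 m)) and x of stamp_square in the frame of rack between -0.022 and 0.022 m and z of stamp_square in the frame of rack between 0.008 and 0.016 m and ((y of plate_oblong in the frame of stand between 0.091 and 0.131 m and y of stamp_oblong in the frame of rack between -0.125 and -0.097 m) or (y of plate_oblong in the frame of stand between 0.017 and 0.057 m and y of stamp_oblong in the frame of rack between -0.051 and -0.023 m) or (y of plate_oblong in the frame of stand between -0.057 and -0.017 m and y of stamp_oblong in the frame of rack between 0.023 and 0.051 m) or (y of plate_oblong in the frame of stand between -0.131 and -0.091 m and y of stamp_oblong in the frame of rack between 0.097 and 0.125 m)) and x of stamp_oblong in the frame of rack between -0.022 and 0.022 m and z of stamp_oblong in the frame of rack between 0.008 and 0.016 m and ((y of plate_cross in the frame of stand between 0.091 and 0.131 m and y of stamp_cross in the frame of rack between -0.125 and -0.097 m) or (y of plate_cross in the frame of stand between 0.017 and 0.057 m and y of stamp_cross in the frame of rack between -0.051 and -0.023 m) or (y of plate_cross in the frame of stand between -0.057 and -0.017 m and y of stamp_cross in the frame of rack between 0.023 and 0.051 m) or (y of plate_cross in the frame of stand between -0.131 and -0.091 m and y of stamp_cross in the frame of rack between 0.097 and 0.125 m)) and x of stamp_cross in the frame of rack between -0.022 and 0.022 m and z of stamp_cross in the frame of rack between 0.008 and 0.016 m); the robot touches nothing.
It fails at once if the round stamp is dropped (faster than 0.6 m/s with the fingers off it) or tipped over (by more than 0.8 rad) (angle between stamp_round's own z axis and vertical above 0.8 rad or (contact force between stamp_round and the fingers below 0.05 N and linear speed of stamp_round above 0.6 m/s)).
It fails at once if the square stamp is dropped (faster than 0.6 m/s with the fingers off it) or tipped over (by more than 0.8 rad) (angle between stamp_square's own z axis and vertical above 0.8 rad or (contact force between stamp_square and the fingers below 0.05 N and linear speed of stamp_square above 0.6 m/s)).
It fails at once if the oblong stamp is dropped (faster than 0.6 m/s with the fingers off it) or tipped over (by more than 0.8 rad) (angle between stamp_oblong's own z axis and vertical above 0.8 rad or (contact force between stamp_oblong and the fingers below 0.05 N and linear speed of stamp_oblong above 0.6 m/s)).
It fails at once if the cross stamp is dropped (faster than 0.6 m/s with the fingers off it) or tipped over (by more than 0.8 rad) (angle between stamp_cross's own z axis and vertical above 0.8 rad or (contact force between stamp_cross and the fingers below 0.05 N and linear speed of stamp_cross above 0.6 m/s)).
It also fails if it takes over 93 s, if anything falls off the work surface, if the arm or the gripper's body presses on something with over 40 N, if the wrist force passes 120 N, or if a joint passes its speed limit or range.

## Working session

There is one attempt and no reset: what is moved stays moved. The work goes in short steps, Python scripts to look and compute and a tool call to move; the robot and the scene stay as the last step left them, time stands still between calls to the robot, and variables do not carry over. Pictures are saved under pics/ and viewed, and the job is handed in when it is done.

Besides the shell and the picture viewer there is one more tool, called after ">>>" as name(argument=value, ...) on one line, values as JSON. carry_out: Moves the arm, as the interface text tells. Its arguments: {"type":"object","properties":{"increments":{"type":"array","items":{"type":"object","properties":{"travel":{"type":"array","items":{"type":"number"}},"spin":{"type":"number"}}}},"gripper":{"type":"number"}},"required":["increments"]}

```bash
ls; mkdir -p pics
python3 - <<'E'
from bench import bot
import cv2,numpy as np
np.set_printoptions(precision=4,suppress=True)
s=bot.observe()
for k in s: print(k,s[k])
for n in("top","scene"):
    cv2.imwrite(f"pics/{n}0.png",bot.get_image(n)[:,:,::-1]); c=bot.get_calibration(n); print(n,c)
print(bot.get_calibration("wrist"))
E
```

```text
pics
time 0.0
qpos [ 1.1428  0.4119 -0.0127  1.597   0.0056  1.1343 -0.0822]
qvel [ 0.0014  0.0003 -0.0009  0.0008  0.0002  0.0006 -0.0007]
effort [ -0.0016 -60.0624   0.6816 -29.9412   0.0138   0.0104  -0.    ]
position [ 0.2199 -0.5845  0.2305]
orientation [[ 0.936   0.3521 -0.0007]
 [ 0.3521 -0.936   0.0014]
 [-0.0001 -0.0016 -1.    ]]
wrist_force [ 0.3938 -0.7456  0.4983]
ft_torque [-0.0005 -0.006   0.0021]
opening 0.08556849030592412
top {'intrinsics': array([[440.9015,   0.    , 257.7728],
       [  0.    , 440.9015, 193.1615],
       [  0.    ,   0.    ,   1.    ]]), 'D': array([-0.0091,  0.    ,  0.    ,  0.    ,  0.    ]), 'R': array([[ 0.0764, -0.9971, -0.0057],
       [-0.9739, -0.0734, -0.2148],
       [ 0.2137,  0.0219, -0.9766]]), 't': array([-0.0332,  0.5341,  0.9673])}
scene {'intrinsics': array([[391.5665,   0.    , 253.6585],
       [  0.    , 391.5665, 194.7436],
       [  0.    ,   0.    ,   1.    ]]), 'D': array([0.0055, 0.    , 0.    , 0.    , 0.    ]), 'R': array([[ 0.7011,  0.713 , -0.0089],
       [ 0.5944, -0.5913, -0.545 ],
       [-0.3938,  0.3768, -0.8384]]), 't': array([-0.3625, -0.2741,  1.1286])}
{'intrinsics': array([[342.7361,   0.    , 257.5138],
       [  0.    , 342.7361, 193.2504],
       [  0.    ,   0.    ,   1.    ]]), 'D': array([0.0284, 0.    , 0.    , 0.    , 0.    ]), 'hand_eye': array([[ 0.0006, -0.9618, -0.2739,  0.0713],
       [ 1.    ,  0.0006, -0.    , -0.0007],
       [ 0.0002, -0.2739,  0.9618, -0.1422],
       [ 0.    ,  0.    ,  0.    ,  1.    ]])}
```

View pics/top0.png

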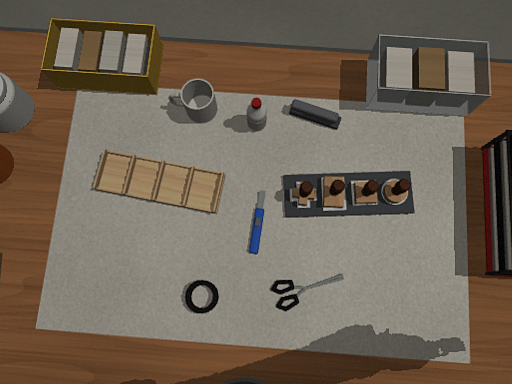

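View pics/scene0.png

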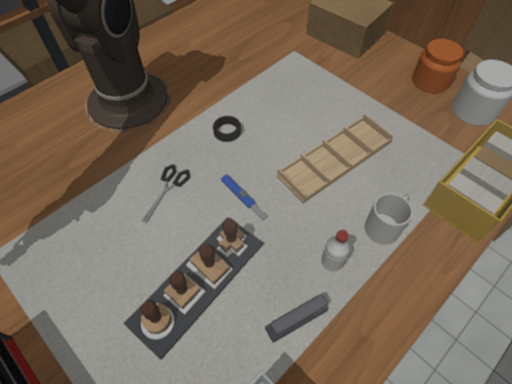

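The top view shows the rack on the left (x 95–222, y 150–212) and the stand on the right (x 283–413, y 172–217). The stamps on the stand run from left to right: cross (303,193), oblong (334,193), square (366,192), round (397,190). Next I'll measure them.

```bash
cat > h.py <<'E'
import numpy as np, cv2
np.set_printoptions(precision=4,suppress=True)
from bench import bot
def ray(c,px,R,t):
    p=cv2.undistortPoints(np.array(px,float).reshape(-1,1,2),c["intrinsics"],c["D"]).reshape(-1,2)
    d=np.c_[p,np.ones(len(p))]@R
    return -R.T@t,d
def onplane(c,px,z,R=None,t=None):
    if R is None: R,t=c["R"],c["t"]
    o,d=ray(c,px,R,t)
    return (o+d*((z-o[2])/d[:,2])[:,None])
def wristRt(s,c):
    H=c["hand_eye"]; Rt=s["orientation"]; 
    Rwc=Rt@H[:3,:3]; o=Rt@H[:3,3]+s["position"]
    return Rwc.T,-Rwc.T@o
def bigview(im,f,x0=0,y0=0,x1=512,y1=384,k=3):
    cv2.imwrite(f,cv2.resize(im[y0:y1,x0:x1,::-1],None,fx=k,fy=k,interpolation=cv2.INTER_CUBIC))
E
python3 - <<'E'
from h import *
im=cv2.imread("pics/top0.png")[:,:,::-1]
cv2.imwrite("pics/t.png",im[:,:,::-1])
bigview(im,"pics/top_stand.png",270,160,430,230,5)
bigview(im,"pics/top_rack.png",80,140,235,222,5)
sc=cv2.imread("pics/scene0.png")[:,:,::-1]
bigview(sc,"pics/sc_stand.png",115,205,275,355,4)
for nm,im in(("top",im),("scene",sc)):
    c=bot.get_calibration(nm)
    hsv=cv2.cvtColor(im,cv2.COLOR_RGB2HSV)
    print(nm)
    for p in ([(290,210),(320,210),(115,170),(150,175),(305,190),(334,187),(310,200)] if nm=="top" else [(200,320),(185,262),(330,160),(150,312)]): print(p,im[p[1],p[0]],hsv[p[1],p[0]])
E
```

```text
top
(290, 210) [47 45 50] [132  26  50]
(320, 210) [52 52 55] [120  14  55]
(115, 170) [157 129  96] [ 16  99 157]
(150, 175) [155 126  93] [ 16 102 155]
(305, 190) [60 34 21] [ 10 166  60]
(334, 187) [25  7  0] [  8 255  25]
(310, 200) [94 95 91] [38 11 95]
scene
(200, 320) [155 154 147] [ 26  13 155]
(185, 262) [65 66 67] [105   8  67]
(330, 160) [168 147 119] [ 17  74 168]
(150, 312) [68 49 41] [  9 101  68]
```

View pics/top_stand.png

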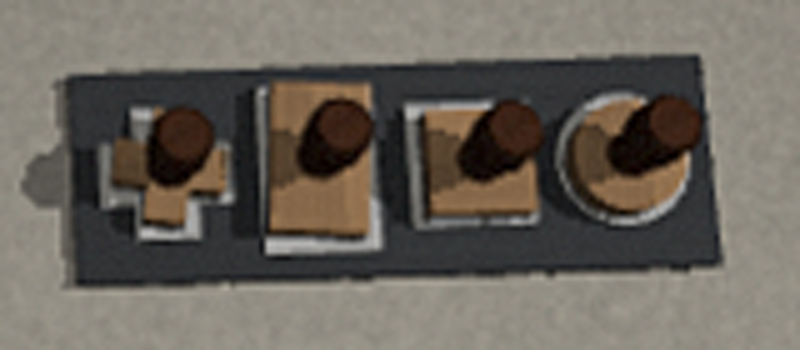

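View pics/top_rack.png

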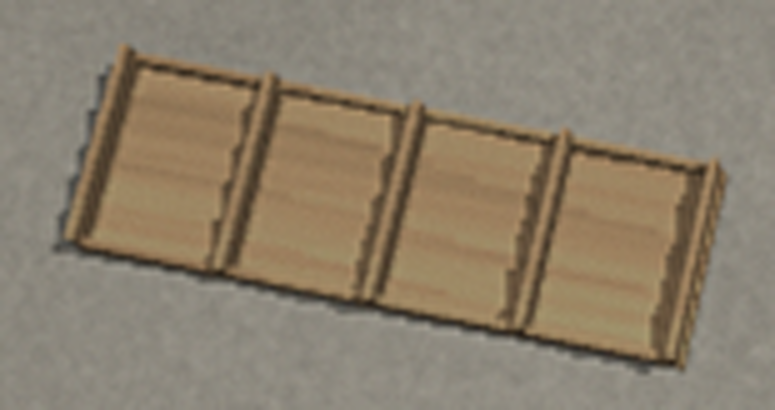

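View pics/sc_stand.png

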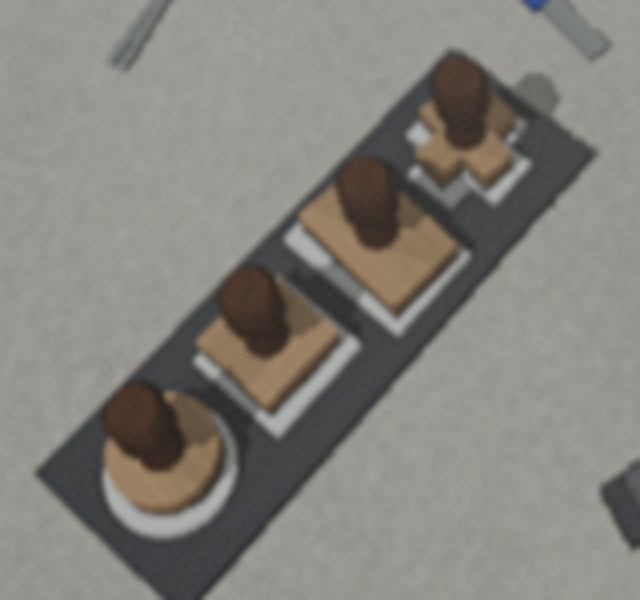

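Run:
```python
from h import *
c=bot.get_calibration("top")
print("cam",-c["R"].T@c["t"])
S=np.array([(66,75),(698,57),(720,264),(75,284)])/5+[270,160]
P=onplane(c,S-0.4,0.012); print(P, np.linalg.norm(P-np.roll(P,-1,0),axis=1),P.mean(0))
def yaw(v): return np.arctan2(-v[0],v[1])
print("stand yaw",yaw(P[0]-P[1]),yaw(P[3]-P[2]))
K=np.array([(120,46),(718,160),(682,364),(68,241)])/5+[80,140]
Q=onplane(c,K-0.4,0.034); print(Q,np.linalg.norm(Q-np.roll(Q,-1,0),axis=1),Q.mean(0))
print("rack yaw",yaw(Q[0]-Q[1]),yaw(Q[3]-Q[2]))
N=np.array([(187,133),(344,124),(518,126),(676,122)])/5+[270,160]-.4
print("knobs top",onplane(c,N,0.096))
# scene
c2=bot.get_calibration("scene")
N2=np.array([(460,82),(365,182),(248,295),(137,408)])/4+[115,205]-.4
print("knobs scene",onplane(c2,N2,0.096))
def R(a): return np.array([[np.cos(a),-np.sin(a)],[np.sin(a),np.cos(a)]])
a=(yaw(P[0]-P[1])+yaw(P[3]-P[2]))/2
for y in(.111,.037,-.037,-.111): print("place",P.mean(0)[:2]+R(a)@[0,y])
a=(yaw(Q[0]-Q[1])+yaw(Q[3]-Q[2]))/2
for y in(.111,.037,-.037,-.111): print("bay",Q.mean(0)[:2]+R(a)@[0,y])
```

```text
cam [ 0.316  -0.0151  1.0593]
[[ 0.5962 -0.0492  0.012 ]
 [ 0.6287 -0.3583  0.012 ]
 [ 0.526  -0.3692  0.012 ]
 [ 0.4929 -0.0602  0.012 ]] [0.3108 0.1032 0.3107 0.1039] [ 0.561  -0.2092  0.012 ]
stand yaw 0.10454317226899204 0.10669561068972966
[[0.6226 0.392  0.034 ]
 [0.5871 0.095  0.034 ]
 [0.4865 0.1027 0.034 ]
 [0.5238 0.4021 0.034 ]] [0.2991 0.1008 0.3017 0.0994] [0.555 0.248 0.034]
rack yaw -0.11924838327623966 -0.12375271893288088
knobs top [[ 0.551  -0.1024  0.096 ]
 [ 0.5604 -0.1724  0.096 ]
 [ 0.5654 -0.2503  0.096 ]
 [ 0.5725 -0.321   0.096 ]]
knobs scene [[ 0.5517 -0.1012  0.096 ]
 [ 0.5598 -0.1716  0.096 ]
 [ 0.5651 -0.2481  0.096 ]
 [ 0.5719 -0.3167  0.096 ]]
place [ 0.5493 -0.0988]
place [ 0.5571 -0.1724]
place [ 0.5649 -0.246 ]
place [ 0.5727 -0.3196]
bay [0.5685 0.3581]
bay [0.5595 0.2847]
bay [0.5505 0.2112]
bay [0.5416 0.1378]
```

```bash
cat >> h.py <<'E'
def plan(tgts, step=0.045, show=True):
    """tgts: list of (xyz, tool-x yaw rad or None, step)"""
    s=bot.observe(); p=np.array(s["position"]); R=np.array(s["orientation"])
    print("t",s["time"],"pos",p,"yaw",np.arctan2(R[1,0],R[0,0]),"open",s["opening"],"F",s["wrist_force"])
    yaw=np.arctan2(R[1,0],R[0,0])
    for xyz,ty,st in tgts:
        d=np.array(xyz)-p; dy=0 if ty is None else (ty-yaw+np.pi)%(2*np.pi)-np.pi
        n=max(int(np.ceil(np.linalg.norm(d)/st)),int(np.ceil(abs(np.degrees(dy))/8.4)),1)
        for i in range(n):
            c,s_=np.cos(yaw),np.sin(yaw); A=np.array([[c,s_,0],[s_,-c,0],[0,0,-1]])
            t=np.round(A.T@((np.array(xyz)-p)/(n-i)),3); sp=round(float(-np.degrees(dy)/n),1)
            print('{"travel":%s,"spin":%s}'%(t.tolist(),sp)); p=p+A@t; yaw-=np.radians(sp)
        print('--',p,yaw)
E
python3 -c "
from h import *
plan([((.5725,-.319,.2),1.676,.045)])"
```

```text
t 0.1 pos [ 0.2199 -0.5846  0.2305] yaw 0.3598216751874494 open 0.08523808055896356 F [ 0.3052  0.1257 -0.0927]
{"travel":[0.042, -0.012, 0.003],"spin":-7.5}
{"travel":[0.044, -0.007, 0.003],"spin":-7.5}
{"travel":[0.044, -0.001, 0.003],"spin":-7.5}
{"travel":[0.044, 0.005, 0.003],"spin":-7.5}
{"travel":[0.043, 0.01, 0.003],"spin":-7.5}
{"travel":[0.041, 0.016, 0.003],"spin":-7.5}
{"travel":[0.039, 0.021, 0.003],"spin":-7.5}
{"travel":[0.036, 0.026, 0.003],"spin":-7.5}
{"travel":[0.032, 0.03, 0.003],"spin":-7.5}
{"travel":[0.027, 0.035, 0.004],"spin":-7.5}
-- [ 0.5727 -0.3193  0.1995] 1.6688186141831969
```

>>> carry_out(increments=[{"travel": [0.042, -0.012, 0.003], "spin": -7.5}, {"travel": [0.044, -0.007, 0.003], "spin": -7.5}, {"travel": [0.044, -0.001, 0.003], "spin": -7.5}, {"travel": [0.044, 0.005, 0.003], "spin": -7.5}, {"travel": [0.043, 0.01, 0.003], "spin": -7.5}], gripper=1)

```text
time: 0.6
position: [0.3924, -0.4526, 0.2125]
orientation: [[0.522, 0.853, -0.006], [0.853, -0.522, 0.0], [-0.003, -0.006, -1.0]]
wrist_force: [0.3, -1.1, -0.7]
opening: 0.0852
```

>>> carry_out(increments=[{"travel": [0.041, 0.016, 0.003], "spin": -7.5}, {"travel": [0.039, 0.021, 0.003], "spin": -7.5}, {"travel": [0.036, 0.026, 0.003], "spin": -7.5}, {"travel": [0.032, 0.03, 0.003], "spin": -7.5}, {"travel": [0.027, 0.035, 0.004], "spin": -7.5}])

```text
time: 1.1
position: [0.5714, -0.3103, 0.1934]
orientation: [[-0.131, 0.991, -0.008], [0.991, 0.131, 0.001], [0.002, -0.008, -1.0]]
wrist_force: [0.6, 0.0, 0.5]
opening: 0.0851
```

```bash
python3 -c "
from h import *
s=bot.observe(); im=bot.get_image('wrist'); bigview(im,'pics/w1.png',k=1.5)
print(s['qpos'])
plan([((.5725,-.319,.17),1.676,.045)])
c=bot.get_calibration('wrist');R,t=wristRt(s,c)
for n,p in (('cross',(.5514,-.102,.094)),('obl',(.56,-.172,.094)),('sq',(.565,-.249,.094)),('rnd',(.572,-.319,.094)),('stdR',(.6287,-.3583,.012)),('stdR2',(.526,-.3692,.012))):
  print(n,cv2.projectPoints(np.array([p]),cv2.Rodrigues(R)[0],t,c['intrinsics'],c['D'])[0].ravel()*1.5)
"
```

```text
[ 0.695   0.5241 -0.3996  1.5451  0.2193  1.1253  0.3786]
t 1.15 pos [ 0.5776 -0.3019  0.1925] yaw 1.7193410289572444 open 0.08535776220240332 F [5.0712 5.4083 0.8297]
{"travel":[-0.016, -0.008, 0.023],"spin":2.5}
-- [ 0.5721 -0.3189  0.1695] 1.6757077976573862
cross [ 404.4673 -251.7765]
obl [400.8296 -29.3814]
sq [388.0339 164.0434]
rnd [383.2714 310.6014]
stdR [461.079  338.6972]
stdR2 [307.2261 334.4422]
```

View pics/w1.png

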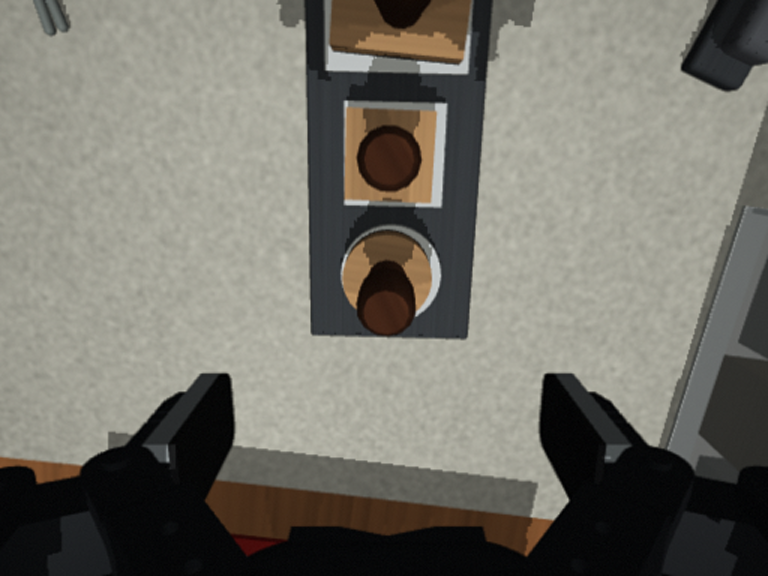

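The wrist view shows the square knob at (389,158) and the round knob at (386,310), within a few pixels of the predicted positions. I'll align and go down.

>>> carry_out(increments=[{"travel": [-0.016, -0.008, 0.02], "spin": 2.5}, {"travel": [0, 0, 0], "spin": 0}, {"travel": [0, 0, 0], "spin": 0}])

```text
time: 1.45
position: [0.5746, -0.3138, 0.1708]
orientation: [[-0.112, 0.994, -0.005], [0.994, 0.112, 0.01], [0.011, -0.004, -1.0]]
wrist_force: [0.4, 0.6, 0.1]
opening: 0.0856
```

```bash
python3 -c "
from h import *
plan([((.5725,-.319,.061),1.676,.03)])
"
```

```text
t 1.45 pos [ 0.5746 -0.3138  0.1708] yaw 1.6830673110283831 open 0.08561018816725384 F [0.3864 0.5874 0.1478]
{"travel":[-0.001, -0.001, 0.027],"spin":0.1}
{"travel":[-0.001, -0.001, 0.028],"spin":0.1}
{"travel":[-0.001, -0.0, 0.027],"spin":0.1}
{"travel":[-0.002, -0.001, 0.028],"spin":0.1}
-- [ 0.5722 -0.3191  0.0608] 1.6760859940204063
```

>>> carry_out(increments=[{"travel": [-0.002, -0.001, 0.027], "spin": 0.1}, {"travel": [-0.002, -0.001, 0.028], "spin": 0.1}, {"travel": [-0.001, 0, 0.027], "spin": 0.1}, {"travel": [-0.001, -0.001, 0.02], "spin": 0}, {"travel": [0, 0, 0.006], "spin": 0}])

```text
time: 1.95
position: [0.5721, -0.3224, 0.0659]
orientation: [[-0.103, 0.995, 0.0], [0.995, 0.103, 0.006], [0.006, 0.001, -1.0]]
wrist_force: [0.4, 0.2, 0.4]
opening: 0.0853
```

```bash
python3 -c "
from h import *
plan([((.5725,-.319,.061),1.676,.03)])
print(bot.observe()['orientation'][2])
"
```

```text
t 1.95 pos [ 0.5721 -0.3224  0.0659] yaw 1.673612996545424 open 0.08530946350293624 F [0.4132 0.1589 0.4467]
{"travel":[0.003, 0.001, 0.005],"spin":-0.1}
-- [ 0.5727 -0.3194  0.0609] 1.6753583257974183
[ 0.0057  0.001  -1.    ]
```

>>> carry_out(increments=[{"travel": [0.003, 0, 0.005], "spin": 0}, {"travel": [0, 0, 0], "spin": 0}])

```text
time: 2.15
position: [0.5715, -0.3197, 0.0617]
orientation: [[-0.102, 0.995, 0.001], [0.995, 0.102, 0.006], [0.006, 0.001, -1.0]]
wrist_force: [-1.3, 0.3, -0.6]
opening: 0.0853
```

>>> carry_out(increments=[{"travel": [0, 0, 0], "spin": 0}, {"travel": [0, 0, 0], "spin": 0}, {"travel": [0, 0, 0], "spin": 0}, {"travel": [0, 0, 0], "spin": 0}, {"travel": [0, 0, 0], "spin": 0}], gripper=0)

```text
time: 2.65
position: [0.5736, -0.3205, 0.066]
orientation: [[-0.102, 0.995, 0.006], [0.995, 0.102, 0.003], [0.002, 0.006, -1.0]]
wrist_force: [-0.3, 0.4, -1.2]
opening: 0.0281
```

```bash
python3 -c "
from h import *
s=bot.observe(); im=bot.get_image('wrist'); bigview(im,'pics/w2.png',k=1.5)
plan([((.5725,-.319,.175),1.676,.03),((.5685,.3575,.175),1.449,.045)])
print(s['orientation'][2])
"
```

```text
t 2.7 pos [ 0.5736 -0.3205  0.066 ] yaw 1.672629193703747 open 0.028207512371241847 F [-0.2188 -0.1819 -0.9079]
{"travel":[0.0, -0.0, -0.027],"spin":-0.0}
{"travel":[0.001, -0.0, -0.027],"spin":-0.0}
{"travel":[0.0, -0.0, -0.028],"spin":-0.0}
{"travel":[0.001, -0.001, -0.027],"spin":-0.0}
-- [ 0.5724 -0.3186  0.175 ] 1.672629193703747
{"travel":[0.042, 0.004, -0.0],"spin":0.8}
{"travel":[0.042, 0.003, -0.0],"spin":0.8}
{"travel":[0.042, 0.003, -0.0],"spin":0.8}
{"travel":[0.042, 0.002, -0.0],"spin":0.8}
{"travel":[0.042, 0.002, -0.0],"spin":0.8}
{"travel":[0.042, 0.001, -0.0],"spin":0.8}
{"travel":[0.042, 0.001, -0.0],"spin":0.8}
{"travel":[0.042, -0.0, -0.0],"spin":0.8}
{"travel":[0.042, -0.001, -0.0],"spin":0.8}
{"travel":[0.043, -0.001, -0.0],"spin":0.8}
{"travel":[0.042, -0.002, -0.0],"spin":0.8}
{"travel":[0.042, -0.002, -0.0],"spin":0.8}
{"travel":[0.043, -0.003, -0.0],"spin":0.8}
{"travel":[0.042, -0.004, -0.0],"spin":0.8}
{"travel":[0.042, -0.004, -0.0],"spin":0.8}
{"travel":[0.043, -0.005, -0.0],"spin":0.8}
-- [0.5686 0.3577 0.175 ] 1.4492270494484725
[ 0.0021  0.0059 -1.    ]
```

View pics/w2.png

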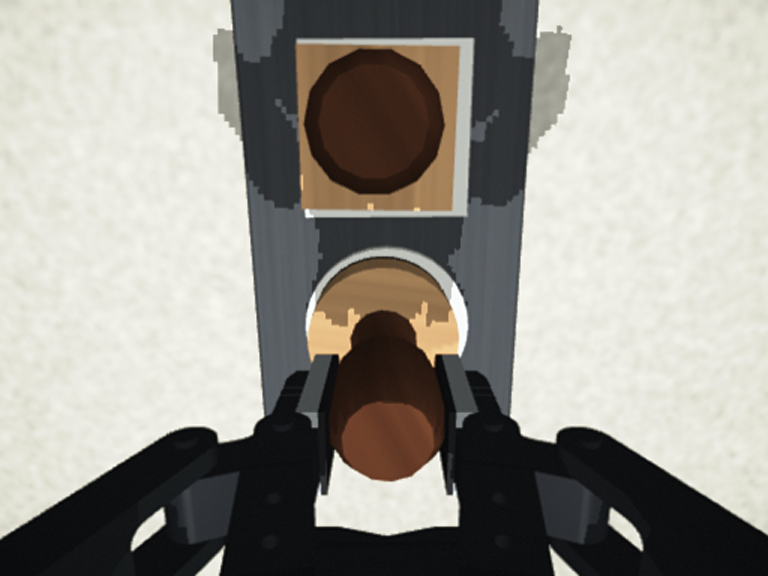

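The knob at (385,430) is held between the pads at an opening of 28 mm. Now I'll lift and carry it over.

>>> carry_out(increments=[{"travel": [0, 0, -0.015]}, {"travel": [0, 0, -0.027]}, {"travel": [0, 0, -0.03]}, {"travel": [0, 0, -0.03]}, {"travel": [0.01, 0, -0.012]}])

```text
invalid input at $.increments[0]: expected keys travel, spin
```

>>> carry_out(increments=[{"travel": [0.025, 0.002, 0], "spin": 0.8}, {"travel": [0.035, 0.002, 0], "spin": 0.8}, {"travel": [0.042, 0.003, 0], "spin": 0.8}, {"travel": [0.042, 0.002, 0], "spin": 0.8}, {"travel": [0.042, 0.002, 0], "spin": 0.8}])

```text
time: 3.2
position: [0.5717, -0.1433, 0.066]
orientation: [[-0.013, 1.0, 0.008], [1.0, 0.013, -0.008], [-0.008, 0.008, -1.0]]
wrist_force: [0.7, -2.5, -1.1]
opening: 0.0283
```

```bash
python3 -c "
from h import *
plan([((.5685,.3575,.165),1.449,.045)])
"
```

```text
t 3.2 pos [ 0.5717 -0.1433  0.066 ] yaw 1.5834799527661212 open 0.028300099493953304 F [ 0.679  -2.5329 -1.1067]
{"travel":[0.042, 0.0, -0.008],"spin":0.6}
{"travel":[0.042, -0.0, -0.008],"spin":0.6}
{"travel":[0.042, -0.001, -0.008],"spin":0.6}
{"travel":[0.042, -0.001, -0.008],"spin":0.6}
{"travel":[0.042, -0.001, -0.008],"spin":0.6}
{"travel":[0.041, -0.002, -0.008],"spin":0.6}
{"travel":[0.042, -0.002, -0.008],"spin":0.6}
{"travel":[0.041, -0.003, -0.009],"spin":0.6}
{"travel":[0.042, -0.003, -0.008],"spin":0.6}
{"travel":[0.041, -0.004, -0.009],"spin":0.6}
{"travel":[0.041, -0.004, -0.008],"spin":0.6}
{"travel":[0.042, -0.005, -0.009],"spin":0.6}
-- [0.5681 0.3577 0.165 ] 1.4578162466225293
```

The lift call was refused because "spin" was missing, but the sideways call queued behind it in the same batch still ran. The arm swept along the row at grasp height, so I need to look before doing anything else.

```bash
python3 -c "
from h import *
im=bot.get_image('top'); bigview(im,'pics/t2.png',230,130,460,240,3.4)
im=bot.get_image('scene'); bigview(im,'pics/s2.png',80,170,300,350,3.5)
"
```

```text
(no output)
```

View pics/t2.png

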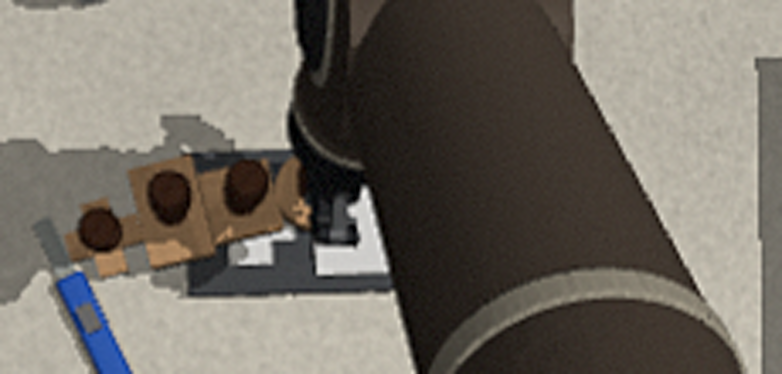

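View pics/s2.png

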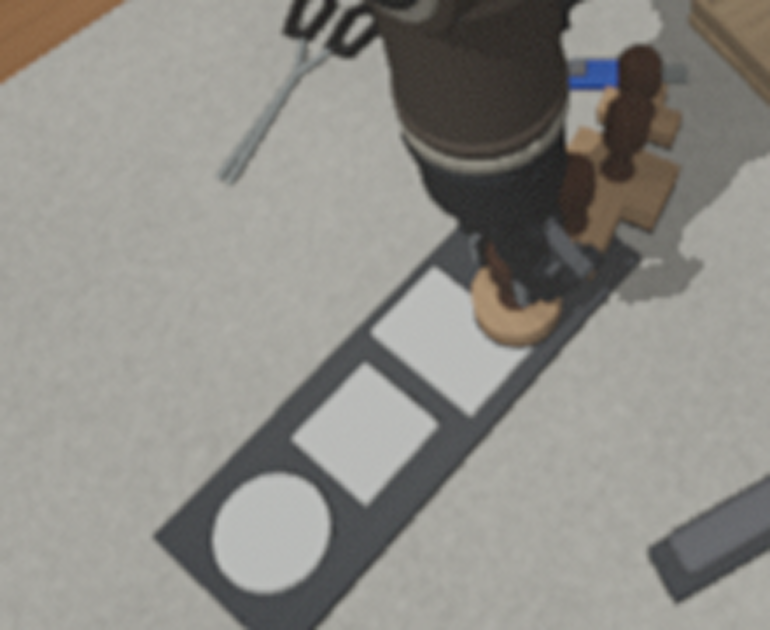

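The neighbours were pushed along but are still upright. The cross is off the stand by the knife, and the oblong is at the stand's edge. I still hold the round one, so I'll back off slightly to break contact and then lift slowly.

>>> carry_out(increments=[{"travel": [-0.006, 0, 0], "spin": 0}, {"travel": [-0.004, 0, -0.004], "spin": 0}, {"travel": [0, 0, -0.015], "spin": 0}, {"travel": [0, 0, -0.025], "spin": 0}, {"travel": [0, 0, -0.025], "spin": 0}])

```text
time: 3.8
position: [0.5696, -0.1498, 0.1358]
orientation: [[-0.02, 1.0, 0.002], [1.0, 0.02, -0.002], [-0.002, 0.002, -1.0]]
wrist_force: [0.7, -0.9, 0.0]
opening: 0.0284
```

```bash
python3 -c "
from h import *
im=bot.get_image('top'); bigview(im,'pics/t3.png',180,130,410,240,3.4)
im=bot.get_image('scene'); bigview(im,'pics/s3.png',80,150,300,330,3.5)
plan([])
"
```

```text
t 3.9 pos [ 0.5721 -0.1503  0.1389] yaw 1.5903189261295108 open 0.028131790558195525 F [ 0.5632  0.5096 -0.1093]
```

View pics/t3.png

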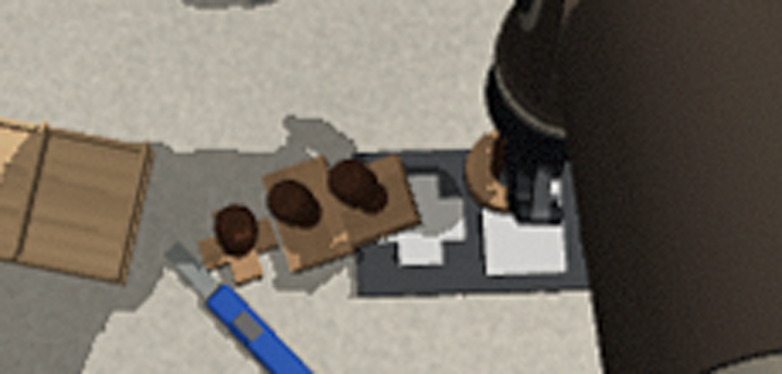

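View pics/s3.png

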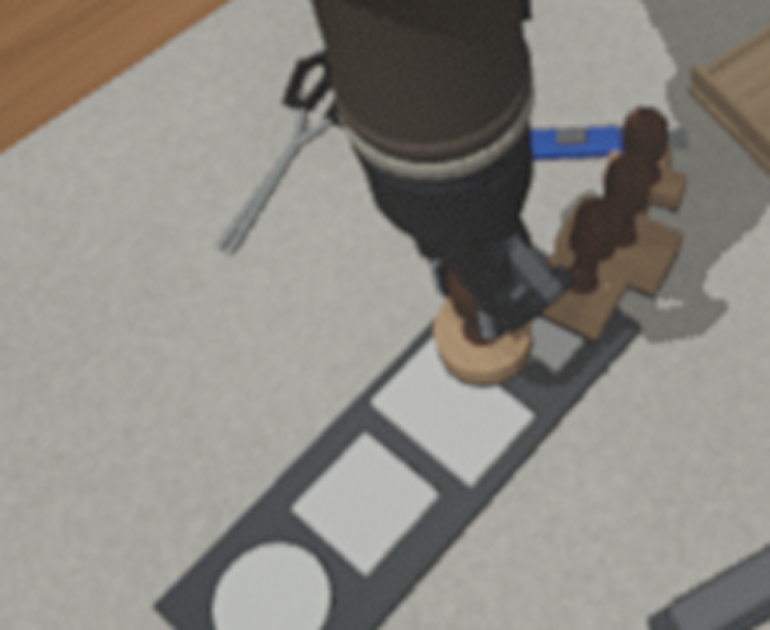

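All three neighbours are standing. I'll lift higher, then carry the round stamp to the leftmost bay.

>>> carry_out(increments=[{"travel": [0, 0, -0.025], "spin": 0}, {"travel": [0, 0, -0.012], "spin": 0}, {"travel": [0, 0, 0], "spin": 0}])

```text
time: 4.2
position: [0.5712, -0.1536, 0.1782]
orientation: [[-0.014, 1.0, 0.009], [1.0, 0.014, -0.005], [-0.005, 0.009, -1.0]]
wrist_force: [0.5, 0.1, -1.5]
opening: 0.0284
```

```bash
python3 -c "
from h import *
plan([((.5685,.3575,.175),1.449,.045)])
"
```

```text
t 4.2 pos [ 0.5712 -0.1536  0.1782] yaw 1.5851624509310875 open 0.028426807983974647 F [ 0.528   0.1131 -1.4942]
{"travel":[0.043, 0.0, 0.0],"spin":0.7}
{"travel":[0.043, -0.0, 0.0],"spin":0.7}
{"travel":[0.043, -0.001, 0.0],"spin":0.7}
{"travel":[0.042, -0.001, 0.0],"spin":0.7}
{"travel":[0.042, -0.002, 0.0],"spin":0.7}
{"travel":[0.043, -0.002, 0.0],"spin":0.7}
{"travel":[0.042, -0.003, 0.001],"spin":0.7}
{"travel":[0.042, -0.003, 0.0],"spin":0.7}
{"travel":[0.043, -0.004, 0.001],"spin":0.7}
{"travel":[0.042, -0.004, 0.0],"spin":0.7}
{"travel":[0.042, -0.005, 0.001],"spin":0.7}
{"travel":[0.043, -0.005, 0.0],"spin":0.7}
-- [0.5681 0.3577 0.1752] 1.438554793763565
```

>>> carry_out(increments=[{"travel": [0.03, 0, 0], "spin": 0.7}, {"travel": [0.043, 0, 0], "spin": 0.7}, {"travel": [0.043, -0.001, 0], "spin": 0.7}, {"travel": [0.043, -0.001, 0], "spin": 0.7}, {"travel": [0.043, -0.002, 0], "spin": 0.7}])

```text
time: 4.7
position: [0.569, 0.042, 0.1718]
orientation: [[0.068, 0.998, 0.004], [0.998, -0.068, -0.01], [-0.01, 0.005, -1.0]]
wrist_force: [0.4, 0.2, -1.6]
opening: 0.0286
```

>>> carry_out(increments=[{"travel": [0.043, -0.002, 0], "spin": 0.7}, {"travel": [0.043, -0.003, 0], "spin": 0.7}, {"travel": [0.043, -0.003, 0], "spin": 0.7}, {"travel": [0.04, -0.004, 0], "spin": 0.7}, {"travel": [0.03, -0.004, 0], "spin": 0.7}])

```text
time: 5.2
position: [0.5684, 0.2489, 0.1634]
orientation: [[0.133, 0.991, -0.003], [0.991, -0.133, -0.011], [-0.012, -0.001, -1.0]]
wrist_force: [0.4, -0.6, -0.9]
opening: 0.0281
```

```bash
python3 -c "
from h import *
plan([((.5685,.3575,.175),1.449,.045)])
"
```

```text
t 5.2 pos [0.5684 0.2489 0.1634] yaw 1.4377617488084236 open 0.02809217632977786 F [ 0.3733 -0.5714 -0.8925]
{"travel":[0.036, -0.005, -0.004],"spin":-0.2}
{"travel":[0.036, -0.005, -0.004],"spin":-0.2}
{"travel":[0.036, -0.004, -0.004],"spin":-0.2}
-- [0.5685 0.3578 0.1754] 1.4482337243203895
```

>>> carry_out(increments=[{"travel": [0.036, -0.005, 0], "spin": -0.2}, {"travel": [0.03, -0.004, 0], "spin": 0}, {"travel": [0.02, -0.003, 0], "spin": 0}, {"travel": [0, 0, 0.01], "spin": 0}, {"travel": [0, 0, 0.01], "spin": 0}])

```text
time: 5.7
position: [0.5639, 0.3433, 0.1353]
orientation: [[0.123, 0.992, -0.009], [0.992, -0.123, -0.012], [-0.013, -0.007, -1.0]]
wrist_force: [0.2, -1.4, -0.8]
opening: 0.0285
```

```bash
python3 -c "
from h import *
plan([((.5685,.3578,.070),1.449,.03)])
print(bot.observe()['orientation'])
"
```

```text
t 5.7 pos [0.5639 0.3433 0.1353] yaw 1.4471301711216014 open 0.028523983844287046 F [ 0.1783 -1.3653 -0.7622]
{"travel":[0.005, 0.001, 0.022],"spin":-0.0}
{"travel":[0.005, 0.001, 0.022],"spin":-0.0}
{"travel":[0.005, 0.001, 0.021],"spin":-0.0}
-- [0.5687 0.3578 0.0703] 1.4471301711216014
[[ 0.1233  0.9923 -0.0089]
 [ 0.9923 -0.1234 -0.0117]
 [-0.0127 -0.0073 -0.9999]]
```

>>> carry_out(increments=[{"travel": [0.01, 0.003, 0.01], "spin": 0}, {"travel": [0.005, 0.002, 0.02], "spin": 0}, {"travel": [0, 0, 0.02], "spin": 0}, {"travel": [0, 0, 0.006], "spin": 0}])

```text
time: 6.1
position: [0.5718, 0.3522, 0.0721]
orientation: [[0.129, 0.992, -0.011], [0.991, -0.129, -0.016], [-0.017, -0.009, -1.0]]
wrist_force: [0.2, 0.6, 0.4]
opening: 0.0279
```

```bash
python3 -c "
from h import *
plan([((.5685,.3578,.061),1.449,.03)])
im=bot.get_image('wrist'); bigview(im,'pics/w4.png',k=1.5)
"
```

```text
t 6.1 pos [0.5718 0.3522 0.0721] yaw 1.4414340931942577 open 0.027862544479921345 F [0.2356 0.6255 0.4212]
{"travel":[0.005, -0.004, 0.011],"spin":-0.4}
-- [0.5685 0.3576 0.0611] 1.448415410202235
```

View pics/w4.png

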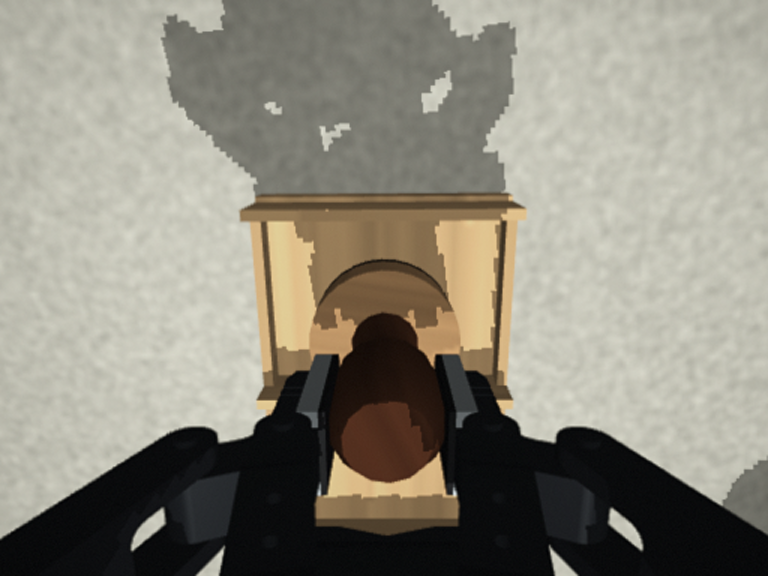

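The round foot is inside the leftmost bay, centred across it. I'll lower it.

>>> carry_out(increments=[{"travel": [0.005, -0.003, 0.004], "spin": 0}, {"travel": [0, 0, 0.004], "spin": 0}, {"travel": [0, 0, 0.003], "spin": 0}, {"travel": [0, 0, 0.002], "spin": 0}])

```text
time: 6.55
position: [0.5707, 0.3571, 0.0609]
orientation: [[0.131, 0.991, -0.009], [0.991, -0.131, -0.016], [-0.017, -0.007, -1.0]]
wrist_force: [-6.4, -3.3, 18.1]
opening: 0.0285
```

It's down, with 18 N of contact force. Now I'll release.

>>> carry_out(increments=[{"travel": [0, 0, 0], "spin": 0}, {"travel": [0, 0, 0], "spin": 0}, {"travel": [0, 0, 0], "spin": 0}, {"travel": [0, 0, 0], "spin": 0}, {"travel": [0, 0, -0.01], "spin": 0}], gripper=1)

```text
time: 7.05
position: [0.5713, 0.3571, 0.0722]
orientation: [[0.131, 0.991, -0.008], [0.991, -0.132, -0.015], [-0.016, -0.006, -1.0]]
wrist_force: [0.3, 0.1, 0.5]
opening: 0.0855
```

>>> carry_out(increments=[{"travel": [0, 0, -0.02], "spin": 0}, {"travel": [0, 0, -0.035], "spin": 0}, {"travel": [0, 0, -0.04], "spin": 0}, {"travel": [-0.03, 0, -0.01], "spin": 0}, {"travel": [-0.04, 0, 0], "spin": 0}])

```text
time: 7.55
position: [0.5615, 0.2953, 0.1857]
orientation: [[0.123, 0.992, -0.007], [0.992, -0.123, -0.01], [-0.011, -0.006, -1.0]]
wrist_force: [1.4, 0.5, -0.6]
opening: 0.0857
```

```bash
python3 -c "
from h import *
plan([])
im=bot.get_image('top'); cv2.imwrite('pics/t5raw.png',im[:,:,::-1]);bigview(im,'pics/t5.png',80,130,350,230,2.9)
im=bot.get_image('scene');cv2.imwrite('pics/s5raw.png',im[:,:,::-1]); bigview(im,'pics/s5.png',180,100,400,280,3.5)
"
```

```text
t 7.55 pos [0.5615 0.2953 0.1857] yaw 1.4475363442646703 open 0.08565269896595337 F [ 1.4309  0.5321 -0.639 ]
```

View pics/t5.png

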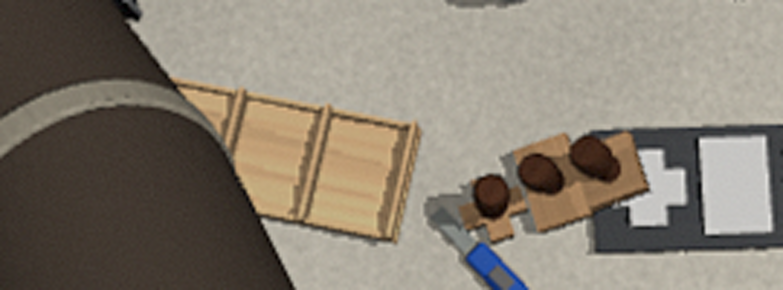

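View pics/s5.png

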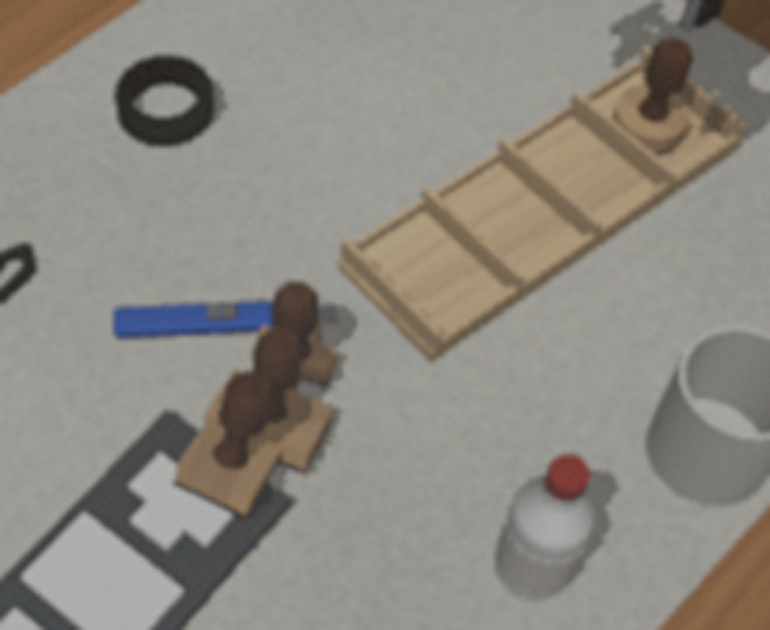

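The round stamp is standing in the leftmost bay. Next, a closer look at the three displaced ones from the wrist camera.

>>> carry_out(increments=[{"travel": [-0.04, 0.003, -0.01], "spin": -1}, {"travel": [-0.045, 0.003, -0.01], "spin": -1}, {"travel": [-0.045, 0.003, -0.01], "spin": -1}, {"travel": [-0.045, 0.003, -0.01], "spin": -1}, {"travel": [-0.045, 0, 0], "spin": -1}])

```text
time: 8.15
position: [0.5536, 0.0707, 0.232]
orientation: [[0.029, 1.0, -0.005], [1.0, -0.029, -0.01], [-0.01, -0.005, -1.0]]
wrist_force: [0.4, -1.5, -0.3]
opening: 0.0855
```

>>> carry_out(increments=[{"travel": [-0.045, 0, 0], "spin": -1}, {"travel": [-0.035, 0, 0], "spin": -1}, {"travel": [-0.02, 0, 0], "spin": 0}, {"travel": [0, 0, 0], "spin": 0}, {"travel": [0, 0, 0], "spin": 0}])

```text
time: 8.65
position: [0.5518, -0.0402, 0.2367]
orientation: [[0.003, 1.0, -0.001], [1.0, -0.003, -0.013], [-0.013, -0.001, -1.0]]
wrist_force: [-0.2, 1.3, -0.0]
opening: 0.0855
```

```bash
python3 -c "
from h import *
s=bot.observe(); im=bot.get_image('wrist'); cv2.imwrite('pics/w6raw.png',im[:,:,::-1]); bigview(im,'pics/w6.png',k=1.5)
import pickle; pickle.dump(s,open('w6.pkl','wb'))
plan([]);print(s['orientation'])
im=bot.get_image('top'); bigview(im,'pics/t6.png',60,130,350,230,2.7)
"
```

```text
t 8.7 pos [ 0.5519 -0.0401  0.2366] yaw 1.5685766273184139 open 0.0854559571740679 F [-0.1224  0.1946  0.298 ]
[[ 0.0027  1.     -0.0015]
 [ 0.9999 -0.0027 -0.0127]
 [-0.0127 -0.0014 -0.9999]]
```

View pics/w6.png

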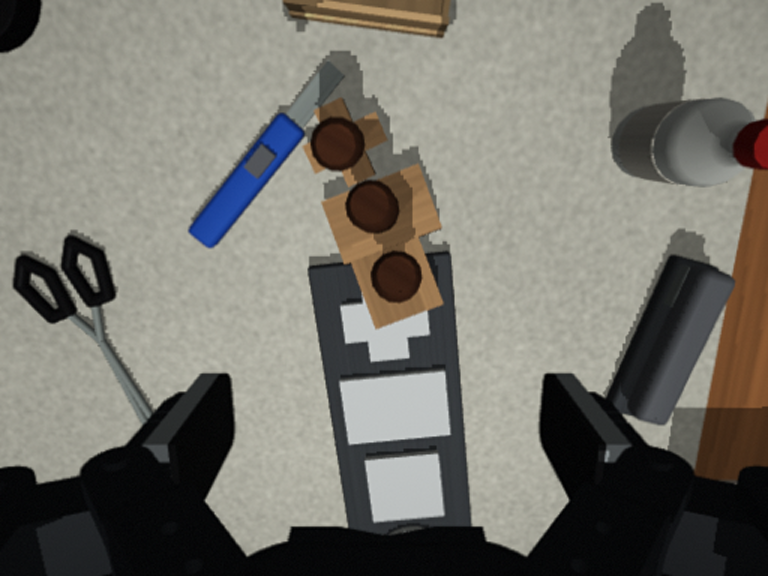

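View pics/t6.png

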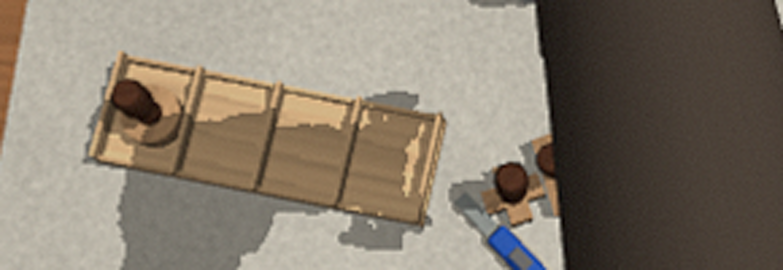

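```bash
cat > tri.py <<'E'
from h import *
import pickle
s=pickle.load(open('w6.pkl','rb'))
cw=bot.get_calibration('wrist'); ct=bot.get_calibration('top'); cs=bot.get_calibration('scene')
Rw,tw=wristRt(s,cw)
T=np.array([(490,191),(540,170),(592,154)])/2.9+[80,130]-.3
W=np.array([(337,144),(372,206),(396,276)])/1.5-.2
S=np.array([(295,301),(277,350),(247,394)])/3.5+[180,100]-.3
def tri(views):
    A=np.zeros((3,3));b=np.zeros(3)
    for o,d in views:
        d=d/np.linalg.norm(d);M=np.eye(3)-np.outer(d,d);A+=M;b+=M@o
    x=np.linalg.solve(A,b); return x,[np.linalg.norm((np.eye(3)-np.outer(d,d)/(d@d))@(x-o)) for o,d in views]
ow,dw=ray(cw,W,Rw,tw);ot,dt=ray(ct,T,ct['R'],ct['t']);os_,ds=ray(cs,S,cs['R'],cs['t'])
for i,n in enumerate(('cross','oblong','square')):
    print(n,*tri([(ow,dw[i]),(ot,dt[i]),(os_,ds[i])]))
f=lambda px,z:onplane(cw,np.array(px)/1.5-.2,z,Rw,tw)
O=[(322,203),(420,164),(441,230),(344,263)]
for z in(.02,.032): 
    P=f(O,z);print("obl",z,P[:,:2].tolist(),P.mean(0),np.linalg.norm(P-np.roll(P,-1,0),axis=1),np.arctan2(*(P[1]-P[0])[[1,0]]))
Q=[(443,302),(376,328),(353,264),(418,240)]
for z in(.032,.037):
    P=f(Q,z);print("sq",z,P.mean(0),np.linalg.norm(P-np.roll(P,-1,0),axis=1),np.arctan2(*(P[0]-P[1])[[1,0]]))
C=[(317,106),(341,98),(375,173),(356,182),(380,113),(387,134),(304,150),(311,172)]
P=f(C,.02);print(P[:,:2]); c=P.mean(0);print("cross",c, np.arctan2(*((P[0]+P[1])/2-(P[2]+P[3])/2)[[1,0]]),np.arctan2(*((P[4]+P[5])/2-(P[6]+P[7])/2)[[1,0]]))
E
python3 tri.py
```

```text
cross [0.5242 0.0275 0.0754] [np.float64(0.0013377378012880152), np.float64(0.00022974992060950897), np.float64(0.0011304468820730407)]
oblong [ 0.5436 -0.0085  0.0782] [np.float64(0.0026094045779771293), np.float64(0.0022457485240648363), np.float64(0.0010360470889159412)]
square [ 0.5573 -0.0479  0.0878] [np.float64(0.0026008038063909185), np.float64(0.0025121979145941993), np.float64(0.0011766926730838328)]
obl 0.02 [[0.5085467914205501, -0.011523667346616043], [0.5757985012511024, 0.014495025947871349], [0.5912956829234145, -0.030463311111044555], [0.5226210842819782, -0.054116339869874505]] [ 0.5496 -0.0204  0.02  ] [0.0721 0.0476 0.0726 0.0449] 0.36914966901898055
obl 0.032 [[0.5100601258798438, -0.010049888542849064], [0.5750570632294936, 0.015096466579459945], [0.5900346652680042, -0.028354535997656145], [0.5236625448169945, -0.05121454107768621]] [ 0.5497 -0.0186  0.032 ] [0.0697 0.046  0.0702 0.0434] 0.3691496690189804
sq 0.032 [ 0.5607 -0.0665  0.032 ] [0.0514 0.0497 0.0477 0.0481] 0.39014171466281977
sq 0.037 [ 0.5606 -0.0651  0.037 ] [0.0506 0.049  0.047  0.0474] 0.3901417146628188
[[0.5078 0.0513]
 [0.5236 0.0562]
 [0.5453 0.0086]
 [0.5323 0.0027]
 [0.549  0.047 ]
 [0.5535 0.0339]
 [0.4979 0.0237]
 [0.5019 0.0093]]
cross [0.5264 0.0291 0.02  ] 2.018727979267905 0.4358570024915957
```

```bash
python3 -c "
import cv2
im=cv2.imread('pics/w6raw.png');cv2.imwrite('pics/w6z.png',cv2.resize(im[50:230,190:310],None,fx=3.3,fy=3.3,interpolation=cv2.INTER_CUBIC))
im=cv2.imread('pics/s5raw.png');cv2.imwrite('pics/s5z.png',cv2.resize(im[170:270,210:300],None,fx=6,fy=6,interpolation=cv2.INTER_CUBIC))"
```

```text
(no output)
```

View pics/w6z.png

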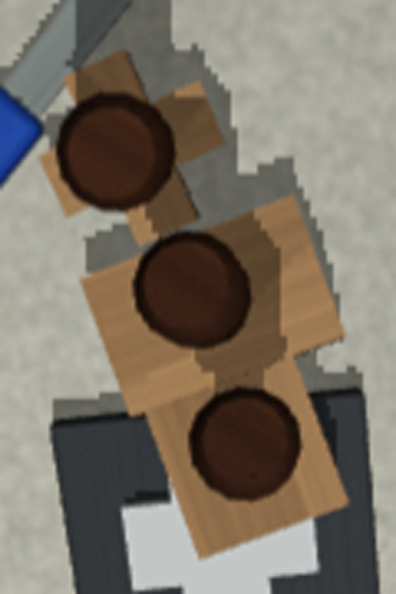

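View pics/s5z.png

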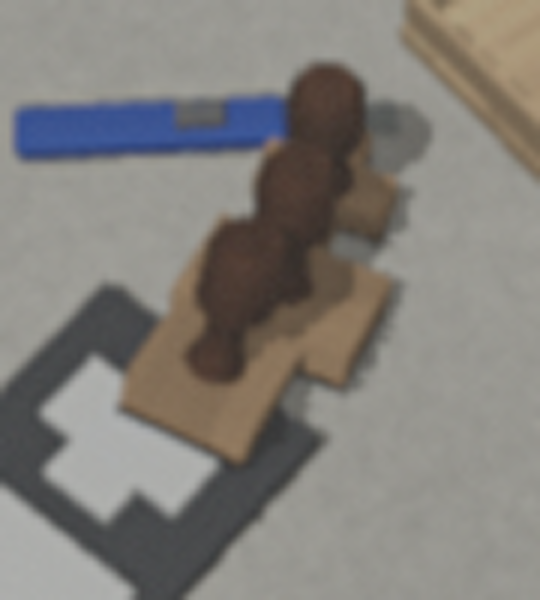

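Triangulation suggests the square and oblong are leaning. I'll check their tilt with a PnP pose fit.

```bash
cat > pnp.py <<'E'
from h import *
import pickle
def pose(c,R,t,obj,px):
    ok,rv,tv=cv2.solvePnP(np.array(obj,float),np.array(px,float).reshape(-1,1,2),c["intrinsics"],c["D"],flags=cv2.SOLVEPNP_SQPNP)
    rv,tv=cv2.solvePnPRefineLM(np.array(obj,float),np.array(px,float).reshape(-1,1,2),c["intrinsics"],c["D"],rv,tv)
    e=cv2.projectPoints(np.array(obj,float),rv,tv,c["intrinsics"],c["D"])[0].reshape(-1,2)-px
    Rm=R.T@cv2.Rodrigues(rv)[0]; o=R.T@(tv.ravel()-t)
    return o,Rm,np.abs(e).max()
def obj(a,b,zk=.077): return [(a/2,-b/2,.02),(-a/2,-b/2,.02),(-a/2,b/2,.02),(a/2,b/2,.02),(0,0,zk)]
E
cat > p1.py <<'E'
from pnp import *
s=pickle.load(open('w6.pkl','rb'))
cw=bot.get_calibration('wrist');Rw,tw=wristRt(s,cw)
# w6z coords /3.3 + (190,50)
g=lambda l:np.array(l)/3.3+[190,50]-.35
for n,o,l in (('obl',obj(.072,.046),[(344,336),(133,415),(80,278),(295,194),(192,290)]),('sq',obj(.05,.05),[(349,505),(203,558),(147,408),(300,355),(245,443)])):
    p,R,e=pose(cw,Rw,tw,o,g(l)); print(n,p,'axis',R[:,2],'tilt',np.arccos(R[2,2]),'err',e,'knob65',p+R@[0,0,.065],'yaw',np.arctan2(R[1,0],R[0,0]))
    for q in [(a,b,0) for a in(-1,1) for b in(-1,1)]: print('  sole corner',p+R@(np.array(q)*[o[0][0],-o[0][1],0]))
E
python3 p1.py
```

```text
obl [ 0.551  -0.0232  0.0024] axis [-0.0803  0.2154  0.9732] tilt 0.23194544308565035 err 0.4561817479745116 knob65 [ 0.5458 -0.0092  0.0657] yaw 0.36167542570589134
  sole corner [ 0.5252 -0.0569  0.0077]
  sole corner [ 0.5094 -0.015  -0.0028]
  sole corner [ 0.5926 -0.0314  0.0077]
  sole corner [ 0.5767  0.0104 -0.0029]
sq [ 0.5619 -0.0707  0.0163] axis [-0.0408  0.3286  0.9436] tilt 0.3375378183080853 err 0.7130135959970403 knob65 [ 0.5593 -0.0493  0.0776] yaw 0.3302332660419937
  sole corner [ 0.5465 -0.101   0.0262]
  sole corner [ 0.5301 -0.0566  0.01  ]
  sole corner [ 0.5937 -0.0848  0.0226]
  sole corner [ 0.5773 -0.0404  0.0064]
```

The fit confirms it: the oblong leans 0.23 rad, propped on the stand's edge, and the square leans 0.34 rad towards +y over that edge. I'll take the square first, gripping across its lean, and re-seat it flat on the free part of the stand.

```bash
python3 -c "
from h import *
plan([((.559,-.050,.12),1.68,.035),((.559,-.050,.06),1.68,.025)])
"
```

```text
t 8.75 pos [ 0.5519 -0.0394  0.2365] yaw 1.5698252291386083 open 0.08540211405518308 F [0.2629 0.7454 0.7373]
{"travel":[-0.003, 0.002, 0.029],"spin":-1.6}
{"travel":[-0.003, 0.002, 0.029],"spin":-1.6}
{"travel":[-0.002, 0.001, 0.029],"spin":-1.6}
{"travel":[-0.003, 0.002, 0.029],"spin":-1.6}
-- [ 0.5593 -0.0501  0.1205] 1.6815263012662456
{"travel":[0.0, -0.0, 0.02],"spin":0.0}
{"travel":[0.0, -0.0, 0.02],"spin":0.0}
{"travel":[0.0, -0.0, 0.02],"spin":0.0}
-- [ 0.5593 -0.0501  0.0605] 1.6815263012662456
```

>>> carry_out(increments=[{"travel": [-0.003, 0.002, 0.029], "spin": -1.6}, {"travel": [-0.003, 0.002, 0.029], "spin": -1.6}, {"travel": [-0.002, 0.001, 0.025], "spin": -1.6}, {"travel": [-0.002, 0.002, 0.015], "spin": -1.6}, {"travel": [0, 0, 0], "spin": 0}])

```text
time: 9.25
position: [0.5616, -0.0411, 0.1374]
orientation: [[-0.127, 0.992, 0.003], [0.992, 0.127, -0.01], [-0.01, 0.002, -1.0]]
wrist_force: [-1.1, 0.5, -0.6]
opening: 0.0854
```

```bash
python3 -c "
from h import *
plan([((.559,-.050,.06),1.68,.023)])
s=bot.observe();print(s['orientation'][:,2])
im=bot.get_image('wrist'); bigview(im,'pics/w7.png',k=1.5)
"
```

```text
t 9.25 pos [ 0.5616 -0.0411  0.1374] yaw 1.698384060301067 open 0.08535124760548395 F [-1.0765  0.4787 -0.5572]
{"travel":[-0.002, -0.001, 0.019],"spin":0.3}
{"travel":[-0.002, -0.001, 0.019],"spin":0.3}
{"travel":[-0.002, -0.001, 0.02],"spin":0.3}
{"travel":[-0.003, -0.001, 0.019],"spin":0.3}
-- [ 0.5587 -0.0505  0.0604] 1.6774401092771354
[ 0.0029 -0.0097 -0.9999]
```

View pics/w7.png

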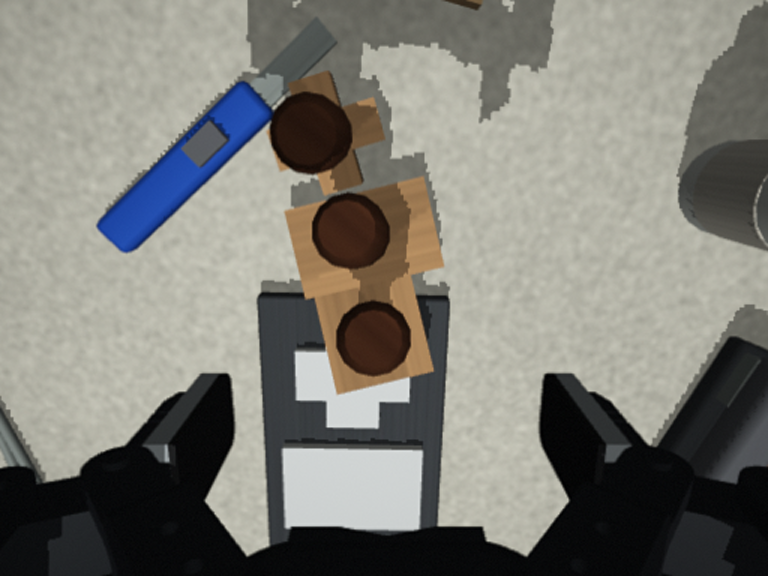

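>>> carry_out(increments=[{"travel": [-0.002, -0.001, 0.019], "spin": 0.3}, {"travel": [-0.003, -0.001, 0.019], "spin": 0.3}, {"travel": [-0.002, -0.001, 0.019], "spin": 0.3}, {"travel": [-0.002, -0.001, 0.012], "spin": 0}, {"travel": [0, 0, 0.004], "spin": 0}])

```text
time: 9.8
position: [0.5654, -0.0477, 0.0709]
orientation: [[-0.111, 0.994, 0.016], [0.994, 0.111, -0.009], [-0.011, 0.015, -1.0]]
wrist_force: [-0.8, -1.8, -0.0]
opening: 0.0854
```

```bash
python3 -c "
from h import *
plan([((.558,-.050,.06),1.68,.03)])
im=bot.get_image('wrist'); bigview(im,'pics/w8.png',k=1.5)
"
```

```text
t 9.8 pos [ 0.5654 -0.0477  0.0709] yaw 1.6820182046249181 open 0.08542138432708024 F [-0.8006 -1.7862 -0.0042]
{"travel":[-0.001, -0.008, 0.011],"spin":0.1}
-- [ 0.5576 -0.0496  0.0599] 1.680272875372924
```

View pics/w8.png

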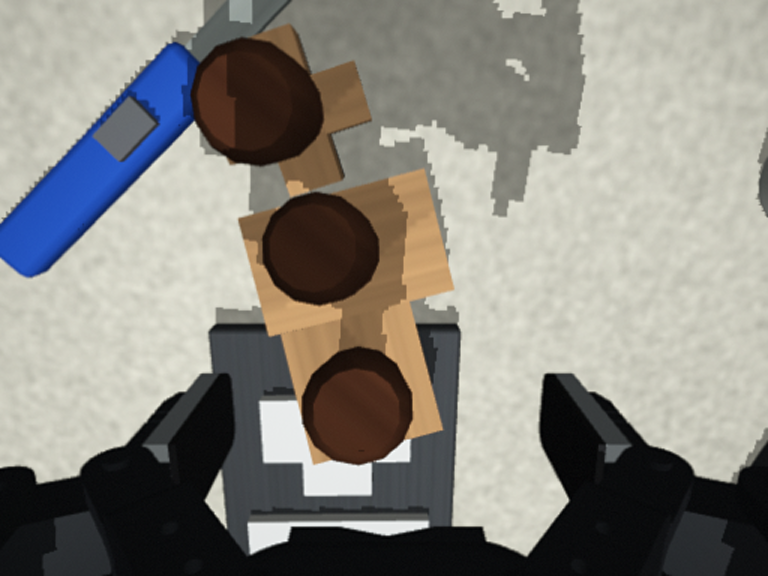

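>>> carry_out(increments=[{"travel": [-0.001, -0.007, 0.006], "spin": 0}, {"travel": [0, 0, 0.004], "spin": 0}, {"travel": [0, 0, 0], "spin": 0}])

```text
time: 10.15
position: [0.5597, -0.049, 0.0622]
orientation: [[-0.112, 0.994, 0.019], [0.994, 0.112, -0.009], [-0.011, 0.018, -1.0]]
wrist_force: [-0.8, 0.8, 0.3]
opening: 0.0853
```

>>> carry_out(increments=[{"travel": [0, 0, 0], "spin": 0}, {"travel": [0, 0, 0], "spin": 0}, {"travel": [0, 0, 0], "spin": 0}, {"travel": [0, 0, 0], "spin": 0}, {"travel": [0, 0, 0], "spin": 0}], gripper=0)

```text
time: 10.65
position: [0.5606, -0.0489, 0.0634]
orientation: [[-0.111, 0.994, 0.021], [0.994, 0.112, -0.009], [-0.012, 0.02, -1.0]]
wrist_force: [-0.4, -0.2, -0.8]
opening: 0.0283
```

```bash
python3 -c "
from h import *
plan([])
im=bot.get_image('wrist'); bigview(im,'pics/w9.png',k=1.5)
"
```

```text
t 10.65 pos [ 0.5606 -0.0489  0.0634] yaw 1.6824723160327928 open 0.028260072525593483 F [-0.4341 -0.2154 -0.7532]
```

View pics/w9.png

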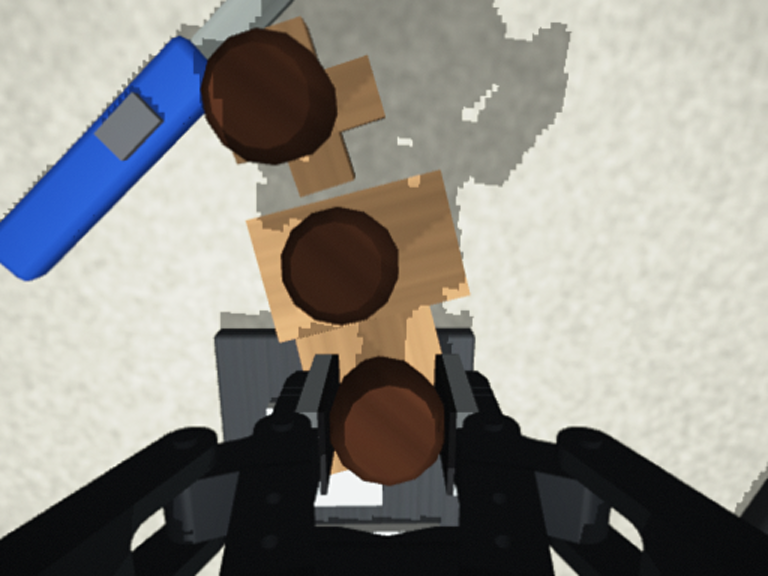

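The square's knob is gripped. I'll lift slowly.

>>> carry_out(increments=[{"travel": [0, 0, -0.01], "spin": 0}, {"travel": [0, 0, -0.015], "spin": 0}, {"travel": [-0.01, 0, -0.015], "spin": 0}, {"travel": [-0.025, 0, -0.01], "spin": 0}, {"travel": [-0.03, 0, 0], "spin": 0}])

```text
time: 11.2
position: [0.5664, -0.1085, 0.1179]
orientation: [[-0.12, 0.993, 0.02], [0.993, 0.121, -0.006], [-0.008, 0.019, -1.0]]
wrist_force: [0.2, -0.8, 0.1]
opening: 0.0288
```

>>> carry_out(increments=[{"travel": [-0.03, 0, 0], "spin": 0}, {"travel": [-0.02, 0, 0], "spin": 0}, {"travel": [0, 0, 0], "spin": 0}, {"travel": [0, 0, 0], "spin": 0}])

```text
time: 11.6
position: [0.5725, -0.1646, 0.1214]
orientation: [[-0.115, 0.993, 0.022], [0.993, 0.115, -0.008], [-0.011, 0.02, -1.0]]
wrist_force: [-0.0, 0.9, -0.6]
opening: 0.0284
```

```bash
python3 -c "
from h import *
plan([])
im=bot.get_image('wrist'); bigview(im,'pics/w10.png',k=1.5)
im=bot.get_image('scene');cv2.imwrite('pics/s10raw.png',im[:,:,::-1]); bigview(im,'pics/s10.png',130,130,330,300,3.5)
"
```

```text
t 11.6 pos [ 0.5725 -0.1646  0.1214] yaw 1.6861033179365748 open 0.02838861619491266 F [-0.012   0.8586 -0.5959]
```

View pics/w10.png

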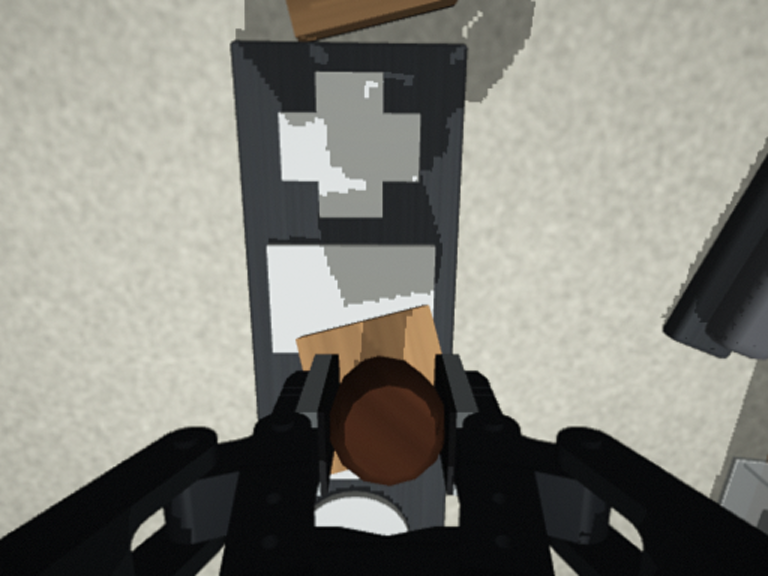

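View pics/s10.png

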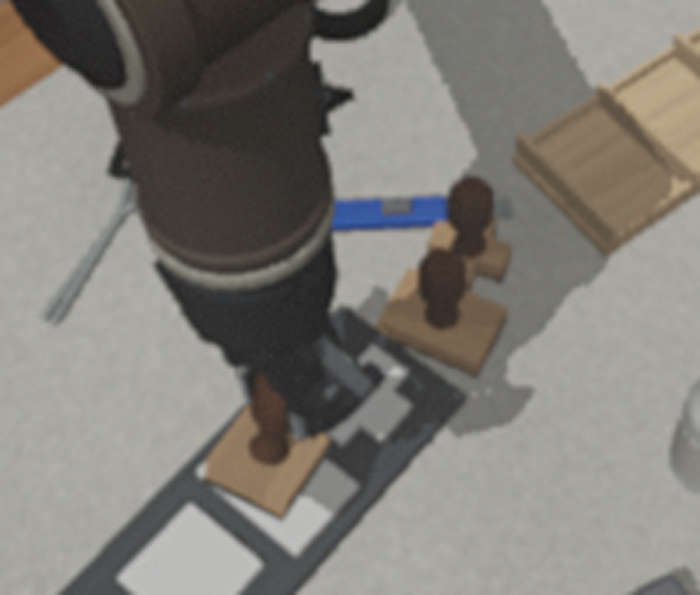

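The square is still held at its lean, and the oblong now looks nearly flat beside the stand. I'll set the square down on its own plate and press it flat.

```bash
python3 -c "
from h import *
plan([((.566,-.236,.095),1.456,.03)])
"
```

```text
t 11.7 pos [ 0.5725 -0.1642  0.1213] yaw 1.687211290086626 open 0.02793139014353514 F [-0.0283 -0.0175 -0.3267]
{"travel":[-0.024, -0.005, 0.009],"spin":4.4}
{"travel":[-0.024, -0.003, 0.009],"spin":4.4}
{"travel":[-0.023, -0.001, 0.008],"spin":4.4}
-- [ 0.5665 -0.2356  0.0953] 1.4568278288233742
```

>>> carry_out(increments=[{"travel": [-0.024, -0.005, 0.009], "spin": 4.4}, {"travel": [-0.024, -0.003, 0.009], "spin": 4.4}, {"travel": [-0.018, -0.001, 0.007], "spin": 4.4}, {"travel": [-0.003, 0, 0], "spin": 0}, {"travel": [0, 0, 0], "spin": 0}])

```text
time: 12.2
position: [0.5666, -0.2337, 0.095]
orientation: [[0.122, 0.992, 0.021], [0.992, -0.122, -0.007], [-0.004, 0.021, -1.0]]
wrist_force: [-0.1, 0.7, -0.6]
opening: 0.0284
```

```bash
python3 -c "
from h import *
plan([((.566,-.236,.073),1.456,.03)])
"
```

```text
t 12.2 pos [ 0.5666 -0.2337  0.095 ] yaw 1.4483004472678576 open 0.028424911414683902 F [-0.0609  0.6762 -0.6033]
{"travel":[-0.002, -0.0, 0.022],"spin":-0.4}
-- [ 0.5664 -0.2357  0.073 ] 1.4552817642758349
```

>>> carry_out(increments=[{"travel": [-0.001, 0, 0.012], "spin": 0}, {"travel": [0, 0, 0.007], "spin": 0}, {"travel": [0, 0, 0.003], "spin": 0}])

```text
time: 12.5
position: [0.5677, -0.2328, 0.0719]
orientation: [[0.118, 0.993, 0.022], [0.993, -0.118, -0.006], [-0.003, 0.022, -1.0]]
wrist_force: [-0.2, -0.4, -0.9]
opening: 0.0292
```

>>> carry_out(increments=[{"travel": [0, 0, 0.003], "spin": 0}, {"travel": [0, 0, 0.002], "spin": 0}])

```text
time: 12.7
position: [0.5682, -0.2339, 0.0707]
orientation: [[0.117, 0.993, 0.022], [0.993, -0.117, -0.01], [-0.007, 0.023, -1.0]]
wrist_force: [-9.9, 0.5, 22.3]
opening: 0.0285
```

>>> carry_out(increments=[{"travel": [-0.002, 0, 0.003], "spin": 0}, {"travel": [-0.002, 0, 0.003], "spin": 0}, {"travel": [-0.002, 0, 0.003], "spin": 0}])

```text
time: 13.0
position: [0.5706, -0.2391, 0.0698]
orientation: [[0.114, 0.993, 0.028], [0.993, -0.114, -0.013], [-0.01, 0.03, -1.0]]
wrist_force: [-8.7, 2.2, 21.2]
opening: 0.0283
```

```bash
python3 -c "
from h import *
im=bot.get_image('wrist'); bigview(im,'pics/w11.png',k=1.5)
im=bot.get_image('scene');cv2.imwrite('pics/s11raw.png',im[:,:,::-1]); bigview(im,'pics/s11.png',90,130,330,320,3)
"
```

```text
(no output)
```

View pics/w11.png

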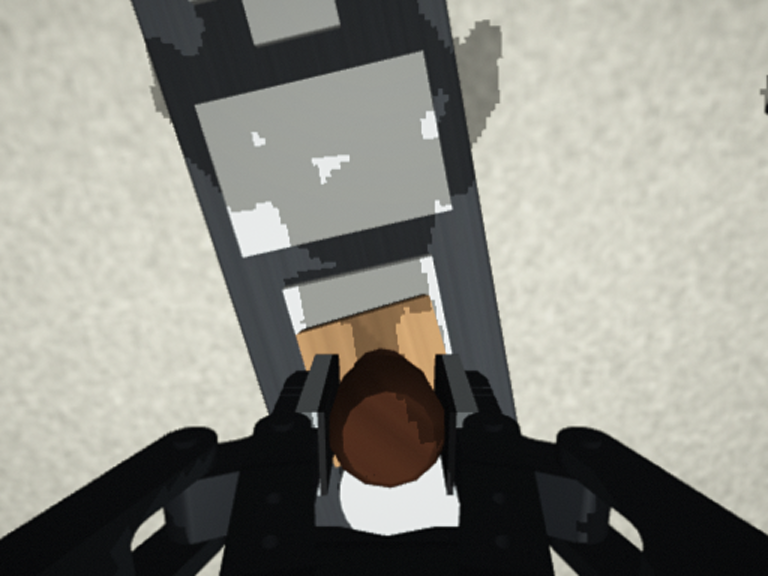

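View pics/s11.png

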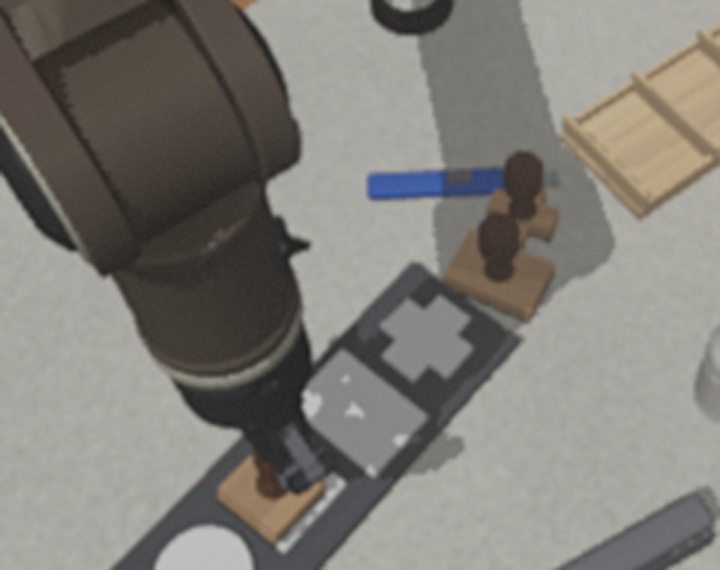

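>>> carry_out(increments=[{"travel": [0.003, 0, -0.001], "spin": 0}, {"travel": [0, 0, 0], "spin": 0}, {"travel": [0, 0, 0], "spin": 0}, {"travel": [0, 0, 0], "spin": 0}, {"travel": [0, 0, 0], "spin": 0}], gripper=1)

```text
time: 13.6
position: [0.5724, -0.2342, 0.0714]
orientation: [[0.111, 0.993, 0.031], [0.994, -0.11, -0.013], [-0.009, 0.032, -0.999]]
wrist_force: [-0.0, -0.7, -0.3]
opening: 0.0855
```

```bash
python3 -c "
from h import *
plan([])
im=bot.get_image('wrist'); bigview(im,'pics/w12.png',k=1.5)
"
```

```text
t 13.6 pos [ 0.5724 -0.2342  0.0714] yaw 1.460009754858692 open 0.08550739915436616 F [-0.0328 -0.7405 -0.347 ]
```

View pics/w12.png

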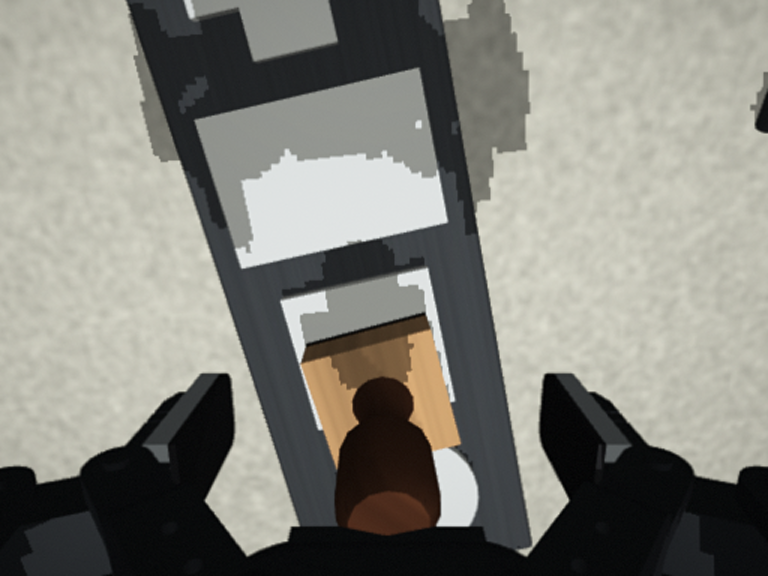

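The square is flat on the stand now. I'll locate it.

```bash
python3 -c "
from h import *
s=bot.observe();c=bot.get_calibration('wrist');R,t=wristRt(s,c)
P=onplane(c,np.array([(305,362),(428,328),(460,445)])/1.5-.2,.037,R,t);print(P,(P[0]+P[2])/2,np.linalg.norm(P[0]-P[1]),np.linalg.norm(P[2]-P[1]),np.arctan2(*(P[1]-P[0])[[1,0]]))
P=onplane(c,np.array([(388,525)])/1.5-.2,.097,R,t);print(P)
"
```

```text
[[ 0.544  -0.2381  0.037 ]
 [ 0.5905 -0.2303  0.037 ]
 [ 0.5987 -0.2806  0.037 ]] [ 0.5714 -0.2593  0.037 ] 0.0470828897719581 0.0508842926266537 0.16589935738273293
[[ 0.5702 -0.2621  0.097 ]]
```

>>> carry_out(increments=[{"travel": [-0.014, 0, 0], "spin": 0}, {"travel": [-0.01, 0.001, 0.005], "spin": 0}, {"travel": [0, 0, 0.004], "spin": 0}, {"travel": [0, 0, 0], "spin": 0}])

```text
time: 14.05
position: [0.5702, -0.2619, 0.0612]
orientation: [[0.112, 0.993, 0.03], [0.994, -0.112, -0.013], [-0.01, 0.031, -0.999]]
wrist_force: [-0.0, 0.0, -0.3]
opening: 0.085
```

```bash
python3 -c "
from h import *
plan([((.571,-.259,.061),None,.03)])
im=bot.get_image('wrist'); bigview(im,'pics/w13.png',k=1.5)
"
```

```text
t 14.05 pos [ 0.5702 -0.2619  0.0612] yaw 1.4583142267913103 open 0.08504673435944402 F [-0.0094  0.0145 -0.334 ]
{"travel":[0.003, 0.0, 0.0],"spin":-0.0}
-- [ 0.5705 -0.2589  0.0612] 1.4583142267913103
```

View pics/w13.png

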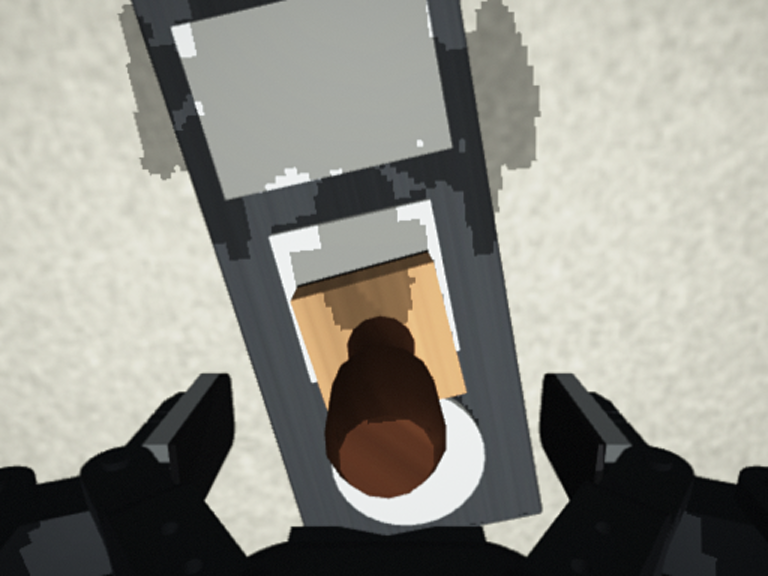

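>>> carry_out(increments=[{"travel": [-0.002, 0, 0.001], "spin": 0}, {"travel": [0, 0, 0], "spin": 0}, {"travel": [0, 0, 0], "spin": 0}, {"travel": [0, 0, 0], "spin": 0}, {"travel": [0, 0, 0], "spin": 0}], gripper=0)

```text
time: 14.6
position: [0.5703, -0.2631, 0.0605]
orientation: [[0.111, 0.993, 0.03], [0.994, -0.111, -0.013], [-0.009, 0.031, -0.999]]
wrist_force: [-0.5, 0.8, -1.3]
opening: 0.0289
```

>>> carry_out(increments=[{"travel": [0, 0, 0], "spin": 0}])

```text
time: 14.7
position: [0.5702, -0.2629, 0.0605]
orientation: [[0.111, 0.993, 0.03], [0.994, -0.11, -0.013], [-0.009, 0.031, -0.999]]
wrist_force: [0.3, 0.1, -0.8]
opening: 0.0289
```

```bash
python3 -c "
from h import *
plan([])
im=bot.get_image('wrist'); bigview(im,'pics/w14.png',k=1.5)
"
```

```text
t 14.7 pos [ 0.5702 -0.2629  0.0605] yaw 1.4597765201098862 open 0.028866013785077995 F [ 0.2858  0.1371 -0.789 ]
```

View pics/w14.png

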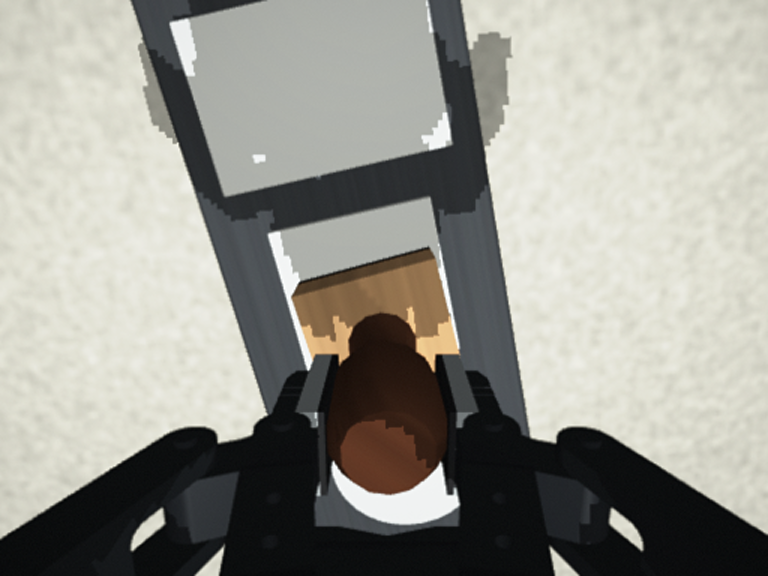

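>>> carry_out(increments=[{"travel": [0, 0, -0.015], "spin": 0}, {"travel": [0, 0, -0.03], "spin": 0}, {"travel": [0, 0, -0.035], "spin": 0}, {"travel": [0, 0, -0.03], "spin": 0}, {"travel": [0, 0, -0.003], "spin": 0}])

```text
time: 15.25
position: [0.566, -0.2603, 0.1797]
orientation: [[0.11, 0.994, 0.028], [0.994, -0.109, -0.011], [-0.008, 0.029, -1.0]]
wrist_force: [0.7, -0.1, -1.1]
opening: 0.0285
```

```bash
python3 -c "
from h import *
plan([((.5595,.286,.175),1.174,.042)])
im=bot.get_image('wrist'); bigview(im,'pics/w15.png',k=1.)
"
```

```text
t 15.25 pos [ 0.566  -0.2603  0.1797] yaw 1.4609967521880205 open 0.02851421478193 F [ 0.6716 -0.1423 -1.1483]
{"travel":[0.039, -0.005, 0.0],"spin":1.2}
{"travel":[0.039, -0.006, 0.0],"spin":1.2}
{"travel":[0.038, -0.006, 0.0],"spin":1.2}
{"travel":[0.038, -0.007, 0.0],"spin":1.2}
{"travel":[0.038, -0.008, 0.0],"spin":1.2}
{"travel":[0.038, -0.009, 0.001],"spin":1.2}
{"travel":[0.038, -0.009, 0.0],"spin":1.2}
{"travel":[0.038, -0.01, 0.001],"spin":1.2}
{"travel":[0.037, -0.011, 0.0],"spin":1.2}
{"travel":[0.037, -0.012, 0.001],"spin":1.2}
{"travel":[0.037, -0.013, 0.0],"spin":1.2}
{"travel":[0.037, -0.014, 0.001],"spin":1.2}
{"travel":[0.036, -0.014, 0.0],"spin":1.2}
{"travel":[0.036, -0.015, 0.001],"spin":1.2}
-- [0.5592 0.2856 0.1747] 1.1677814378529727
```

View pics/w15.png

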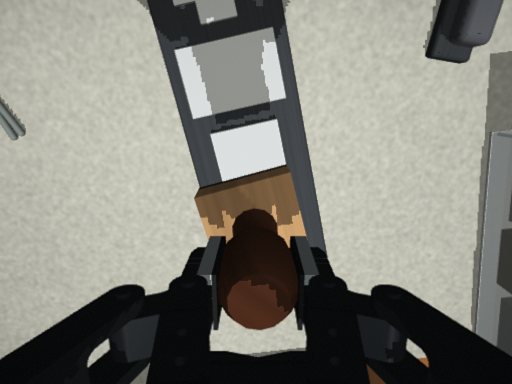

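The square is held firmly and clear of everything. I'll carry it across.

>>> carry_out(increments=[{"travel": [0.03, -0.004, -0.001], "spin": 1.2}, {"travel": [0.039, -0.006, -0.001], "spin": 1.2}, {"travel": [0.038, -0.006, -0.001], "spin": 1.2}, {"travel": [0.038, -0.007, 0], "spin": 1.2}, {"travel": [0.038, -0.008, 0], "spin": 1.2}])

```text
time: 15.8
position: [0.5602, -0.0772, 0.1766]
orientation: [[0.229, 0.973, 0.022], [0.973, -0.229, -0.014], [-0.009, 0.025, -1.0]]
wrist_force: [1.1, 0.5, -1.5]
opening: 0.0287
```

>>> carry_out(increments=[{"travel": [0.038, -0.009, 0], "spin": 1.2}, {"travel": [0.038, -0.009, 0], "spin": 1.2}, {"travel": [0.038, -0.01, 0], "spin": 1.2}, {"travel": [0.037, -0.011, 0], "spin": 1.2}, {"travel": [0.037, -0.012, 0], "spin": 1.2}])

```text
time: 16.3
position: [0.5579, 0.1246, 0.17]
orientation: [[0.335, 0.942, 0.016], [0.942, -0.334, -0.015], [-0.009, 0.02, -1.0]]
wrist_force: [1.0, 0.4, -1.5]
opening: 0.0287
```

```bash
python3 -c "
from h import *
plan([((.5595,.286,.13),1.174,.042)])
"
```

```text
t 16.3 pos [0.5579 0.1246 0.17  ] yaw 1.2295394104518842 open 0.028709922271396262 F [ 0.9871  0.3632 -1.5463]
{"travel":[0.038, -0.013, 0.01],"spin":0.8}
{"travel":[0.038, -0.014, 0.01],"spin":0.8}
{"travel":[0.038, -0.014, 0.01],"spin":0.8}
{"travel":[0.037, -0.015, 0.01],"spin":0.8}
-- [0.559  0.2857 0.13  ] 1.1736888743880656
```

>>> carry_out(increments=[{"travel": [0.038, -0.013, 0.006], "spin": 0.8}, {"travel": [0.038, -0.014, 0.008], "spin": 0.8}, {"travel": [0.033, -0.012, 0.008], "spin": 0.8}, {"travel": [0.02, -0.008, 0.008], "spin": 0}, {"travel": [0, 0, 0.003], "spin": 0}])

```text
time: 16.8
position: [0.5545, 0.2737, 0.1301]
orientation: [[0.368, 0.93, 0.01], [0.93, -0.368, -0.014], [-0.009, 0.014, -1.0]]
wrist_force: [0.0, 0.3, -1.4]
opening: 0.0287
```

```bash
python3 -c "
from h import *
plan([((.5595,.286,.07),1.174,.03)])
"
```

```text
t 16.8 pos [0.5545 0.2737 0.1301] yaw 1.1939707856246786 open 0.028737236991308163 F [ 0.004   0.2604 -1.3568]
{"travel":[0.004, 0.0, 0.02],"spin":0.4}
{"travel":[0.005, 0.0, 0.02],"spin":0.4}
{"travel":[0.004, 0.0, 0.02],"spin":0.4}
-- [0.5593 0.2857 0.0701] 1.1730268346007466
```

>>> carry_out(increments=[{"travel": [0.006, 0, 0.015], "spin": 0.5}, {"travel": [0.006, 0, 0.02], "spin": 0.5}, {"travel": [0.002, 0, 0.018], "spin": 0}, {"travel": [0, 0, 0.004], "spin": 0}])

```text
time: 17.2
position: [0.56, 0.2828, 0.0671]
orientation: [[0.388, 0.922, 0.007], [0.922, -0.388, -0.017], [-0.013, 0.013, -1.0]]
wrist_force: [0.0, -0.0, -1.9]
opening: 0.0287
```

```bash
python3 -c "
from h import *
plan([((.5595,.286,.0555),1.174,.03)])
im=bot.get_image('wrist'); bigview(im,'pics/w16.png',k=1.5)
"
```

```text
t 17.2 pos [0.56   0.2828 0.0671] yaw 1.1725915614929459 open 0.028721788880024086 F [ 0.025  -0.0097 -1.9197]
{"travel":[0.003, -0.002, 0.012],"spin":-0.1}
-- [0.5593 0.2864 0.0551] 1.17433689074494
```

View pics/w16.png

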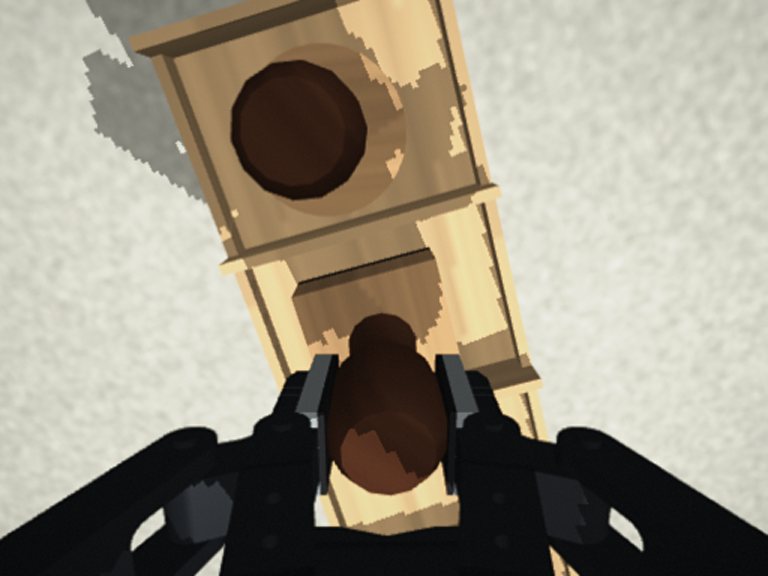

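The square foot is inside the second bay and aligned with it. I'll lower it.

>>> carry_out(increments=[{"travel": [0.002, -0.001, 0.004], "spin": 0}, {"travel": [0, 0, 0.004], "spin": 0}, {"travel": [0, 0, 0.002], "spin": 0}, {"travel": [0, 0, 0.002], "spin": 0}])

```text
time: 17.65
position: [0.5616, 0.2831, 0.0561]
orientation: [[0.391, 0.92, 0.009], [0.92, -0.391, -0.017], [-0.012, 0.015, -1.0]]
wrist_force: [-0.2, -0.4, -1.2]
opening: 0.0288
```

>>> carry_out(increments=[{"travel": [0, 0, 0.002], "spin": 0}, {"travel": [0, 0, 0.001], "spin": 0}])

```text
time: 17.85
position: [0.5617, 0.2834, 0.0557]
orientation: [[0.391, 0.92, 0.011], [0.92, -0.391, -0.017], [-0.012, 0.016, -1.0]]
wrist_force: [-2.6, -1.2, 4.1]
opening: 0.0284
```

Contact. Releasing and retreating straight up.

>>> carry_out(increments=[{"travel": [0, 0, 0], "spin": 0}, {"travel": [0, 0, 0], "spin": 0}, {"travel": [0, 0, 0], "spin": 0}, {"travel": [0, 0, 0], "spin": 0}, {"travel": [0, 0, -0.01], "spin": 0}], gripper=1)

```text
time: 18.35
position: [0.5618, 0.2835, 0.0662]
orientation: [[0.391, 0.92, 0.011], [0.92, -0.391, -0.017], [-0.011, 0.017, -1.0]]
wrist_force: [-0.3, -0.5, -0.4]
opening: 0.0855
```

>>> carry_out(increments=[{"travel": [0, 0, -0.02], "spin": 0}, {"travel": [0, 0, -0.035], "spin": 0}, {"travel": [0, 0, -0.04], "spin": 0}, {"travel": [-0.03, 0.01, -0.02], "spin": -1.3}, {"travel": [-0.04, 0.013, -0.01], "spin": -1.3}])

```text
time: 18.85
position: [0.5534, 0.2179, 0.1987]
orientation: [[0.338, 0.941, 0.01], [0.941, -0.338, -0.013], [-0.009, 0.014, -1.0]]
wrist_force: [1.2, -0.5, 0.5]
opening: 0.0853
```

```bash
python3 -c "
from h import *
im=bot.get_image('scene');cv2.imwrite('pics/s17raw.png',im[:,:,::-1]); bigview(im,'pics/s17.png',180,100,400,280,3.5)
plan([((.545,-.04,.23),1.57,.042)])
"
```

```text
t 18.9 pos [0.555  0.209  0.2002] yaw 1.2191921024838228 open 0.08538711260401337 F [ 0.2301 -5.2613  0.2169]
{"travel":[-0.04, 0.013, -0.005],"spin":-3.3}
{"travel":[-0.04, 0.01, -0.005],"spin":-3.3}
{"travel":[-0.041, 0.008, -0.005],"spin":-3.3}
{"travel":[-0.041, 0.006, -0.005],"spin":-3.3}
{"travel":[-0.041, 0.003, -0.005],"spin":-3.3}
{"travel":[-0.042, 0.001, -0.005],"spin":-3.3}
-- [ 0.5445 -0.0404  0.2302] 1.5647672943786999
```

View pics/s17.png

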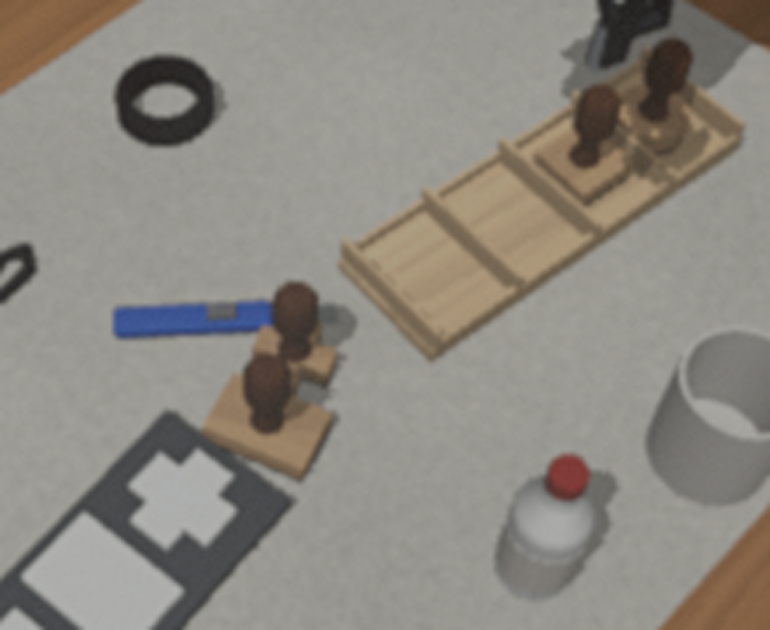

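The round and square stamps are standing in their bays. The oblong and cross stand beside the stand. I'll go back over them and look from the wrist.

>>> carry_out(increments=[{"travel": [-0.04, 0.013, -0.005], "spin": -3.3}, {"travel": [-0.04, 0.01, -0.005], "spin": -3.3}, {"travel": [-0.041, 0.008, -0.005], "spin": -3.3}, {"travel": [-0.041, 0.006, -0.005], "spin": -3.3}, {"travel": [-0.035, 0.003, -0.005], "spin": -3.3}])

```text
time: 19.4
position: [0.5468, 0.0053, 0.2337]
orientation: [[0.048, 0.999, 0.017], [0.999, -0.048, -0.015], [-0.015, 0.018, -1.0]]
wrist_force: [-0.3, -0.2, -0.1]
opening: 0.0856
```

>>> carry_out(increments=[{"travel": [-0.02, 0, 0], "spin": -3.3}, {"travel": [0, 0, 0], "spin": 0}, {"travel": [0, 0, 0], "spin": 0}])

```text
time: 19.7
position: [0.5458, -0.0221, 0.2365]
orientation: [[-0.002, 1.0, 0.02], [1.0, 0.002, -0.018], [-0.018, 0.02, -1.0]]
wrist_force: [0.8, 0.3, 0.1]
opening: 0.0854
```

```bash
python3 -c "
from h import *
import pickle
s=bot.observe(); im=bot.get_image('wrist'); cv2.imwrite('pics/w18raw.png',im[:,:,::-1]); bigview(im,'pics/w18.png',150,40,360,230,3.5)
pickle.dump(s,open('w18.pkl','wb'))
plan([]);print(s['orientation'],s['qpos'])
"
```

```text
t 19.75 pos [ 0.5459 -0.022   0.2364] yaw 1.573045410422973 open 0.08536769608165112 F [-0.7111  0.0128  0.3291]
[[-0.0017  0.9998  0.0196]
 [ 0.9998  0.0021 -0.0182]
 [-0.0183  0.0195 -0.9996]] [ 0.2801  0.2937 -0.42    1.7769  0.1573  1.083  -0.1939]
```

View pics/w18.png

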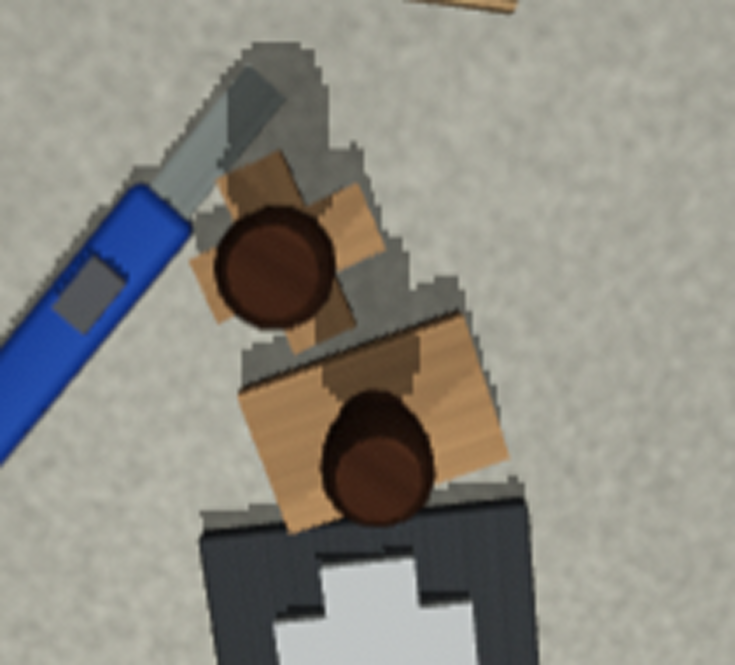

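```bash
cat > p2.py <<'E'
from pnp import *
s=pickle.load(open('w18.pkl','rb'))
cw=bot.get_calibration('wrist');Rw,tw=wristRt(s,cw)
g=lambda l:np.array(l)/3.5+[150,40]-.35
oc=[(-.01,.027,.02),(.01,.027,.02),(.027,.01,.02),(.027,-.01,.02),(.01,-.027,.02),(-.01,-.027,.02),(-.027,.01,.02),(-.027,-.01,.02),(0,0,.08)]
for n,o,l in (('obl',obj(.072,.046,.08),[(509,457),(292,533),(240,393),(463,314),(380,478)]),('cross',oc,[(218,182),(282,152),(357,184),(386,246),(356,325),(297,354),(190,262),(220,322),(275,260)])):
    p,R,e=pose(cw,Rw,tw,o,g(l)); print(n,p,'axis',R[:,2],'tilt',np.arccos(R[2,2]),'err',e,'knob65',p+R@[0,0,.065],'yaw',np.arctan2(R[1,0],R[0,0]))
E
python3 p2.py
```

```text
obl [ 0.5511 -0.0228 -0.0044] axis [ 0.0011 -0.02    0.9998] tilt 0.0199843065719251 err 0.5768947760205378 knob65 [ 0.5512 -0.0241  0.0606] yaw 0.3394862847768545
cross [ 0.5253  0.0269 -0.0072] axis [-0.0029  0.0428  0.9991] tilt 0.04292125967885494 err 0.6034938388355044 knob65 [0.5252 0.0297 0.0578] yaw 0.4202543220199942
```

Both stand upright on the table, so I'll take the oblong next. Its centre is (0.551, -0.023) and its yaw about 0.35.

```bash
python3 -c "
from h import *
plan([((.551,-.024,.12),1.92,.035),((.551,-.024,.045),1.92,.025)])
"
```

```text
t 19.75 pos [ 0.5459 -0.022   0.2364] yaw 1.573045410422973 open 0.08536769608165112 F [-0.7111  0.0128  0.3291]
{"travel":[-0.001, 0.001, 0.029],"spin":-5.0}
{"travel":[-0.0, 0.001, 0.029],"spin":-5.0}
{"travel":[-0.001, 0.001, 0.029],"spin":-5.0}
{"travel":[-0.001, 0.002, 0.029],"spin":-5.0}
-- [ 0.5512 -0.0242  0.1204] 1.9221112608218385
{"travel":[0.0, -0.0, 0.019],"spin":0.0}
{"travel":[0.0, -0.0, 0.019],"spin":0.0}
{"travel":[0.0, -0.0, 0.019],"spin":0.0}
{"travel":[0.0, -0.0, 0.018],"spin":0.0}
-- [ 0.5512 -0.0242  0.0454] 1.9221112608218385
```

>>> carry_out(increments=[{"travel": [-0.001, 0, 0.029], "spin": -5}, {"travel": [0, 0, 0.029], "spin": -5}, {"travel": [-0.001, 0, 0.025], "spin": -5}, {"travel": [-0.001, 0, 0.02], "spin": -5}, {"travel": [0, 0, 0], "spin": 0}])

```text
time: 20.25
position: [0.5502, -0.0171, 0.132]
orientation: [[-0.362, 0.932, 0.024], [0.932, 0.363, -0.015], [-0.022, 0.017, -1.0]]
wrist_force: [-0.3, -0.8, -0.3]
opening: 0.0853
```

```bash
python3 -c "
from h import *
plan([((.551,-.024,.046),1.92,.022)])
print(bot.observe()['orientation'][:,2])
"
```

```text
t 20.25 pos [ 0.5502 -0.0171  0.132 ] yaw 1.9415834973394714 open 0.08532261412655331 F [-0.2683 -0.7931 -0.2915]
{"travel":[-0.002, -0.0, 0.022],"spin":0.3}
{"travel":[-0.002, -0.001, 0.021],"spin":0.3}
{"travel":[-0.001, -0.0, 0.022],"spin":0.3}
{"travel":[-0.002, -0.001, 0.021],"spin":0.3}
-- [ 0.5508 -0.0244  0.046 ] 1.92063954631554
[ 0.0237 -0.0148 -0.9996]
```

>>> carry_out(increments=[{"travel": [-0.002, -0.001, 0.022], "spin": 0.3}, {"travel": [-0.001, -0.001, 0.021], "spin": 0.3}, {"travel": [-0.001, -0.001, 0.022], "spin": 0.3}, {"travel": [-0.001, -0.001, 0.012], "spin": 0.3}, {"travel": [0, 0, 0.003], "spin": 0}])

```text
time: 20.75
position: [0.5541, -0.0171, 0.0548]
orientation: [[-0.335, 0.942, 0.03], [0.942, 0.336, -0.012], [-0.022, 0.024, -0.999]]
wrist_force: [-0.5, 0.4, 0.7]
opening: 0.0855
```

```bash
python3 -c "
from h import *
plan([((.551,-.024,.046),1.92,.03)])
im=bot.get_image('wrist'); bigview(im,'pics/w19.png',k=1.5)
"
```

```text
t 20.75 pos [ 0.5541 -0.0171  0.0548] yaw 1.9129710092210868 open 0.0854952164380739 F [-0.5185  0.3951  0.7191]
{"travel":[-0.005, -0.005, 0.009],"spin":-0.4}
-- [ 0.5511 -0.0235  0.0458] 1.919952326229064
```

View pics/w19.png

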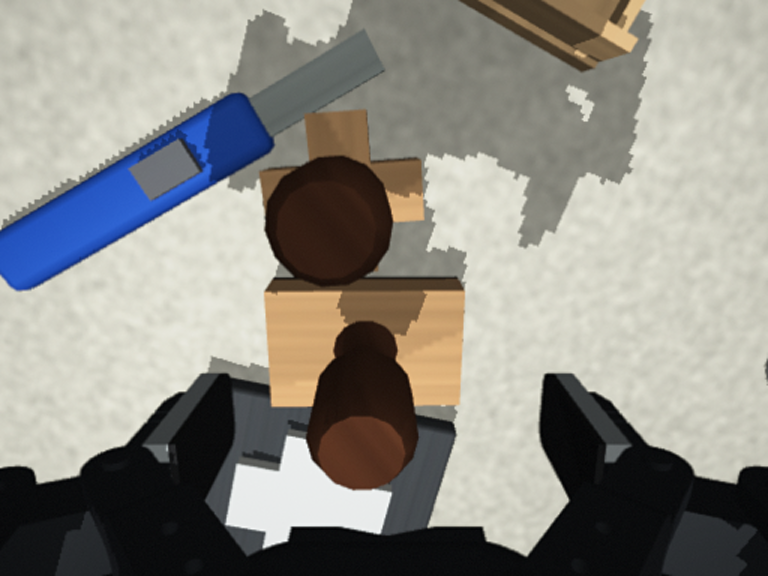

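>>> carry_out(increments=[{"travel": [-0.005, -0.005, 0.005], "spin": 0}, {"travel": [-0.001, 0, 0.003], "spin": 0}, {"travel": [0, 0, 0], "spin": 0}])

```text
time: 21.1
position: [0.5533, -0.0243, 0.049]
orientation: [[-0.335, 0.941, 0.034], [0.942, 0.336, -0.012], [-0.023, 0.028, -0.999]]
wrist_force: [-0.5, -0.4, -0.8]
opening: 0.0855
```

>>> carry_out(increments=[{"travel": [0, 0, 0], "spin": 0}, {"travel": [0, 0, 0], "spin": 0}, {"travel": [0, 0, 0], "spin": 0}, {"travel": [0, 0, 0], "spin": 0}, {"travel": [0, 0, 0], "spin": 0}], gripper=0)

```text
time: 21.6
position: [0.5539, -0.0248, 0.0508]
orientation: [[-0.334, 0.942, 0.036], [0.942, 0.335, -0.013], [-0.024, 0.029, -0.999]]
wrist_force: [-0.8, 0.3, 2.8]
opening: 0.0285
```

```bash
python3 -c "
from h import *
plan([])
im=bot.get_image('wrist'); bigview(im,'pics/w20.png',k=1.5)
"
```

```text
t 21.6 pos [ 0.5539 -0.0248  0.0508] yaw 1.9116386533906027 open 0.0284826954115884 F [-0.7764  0.2638  2.7833]
```

View pics/w20.png

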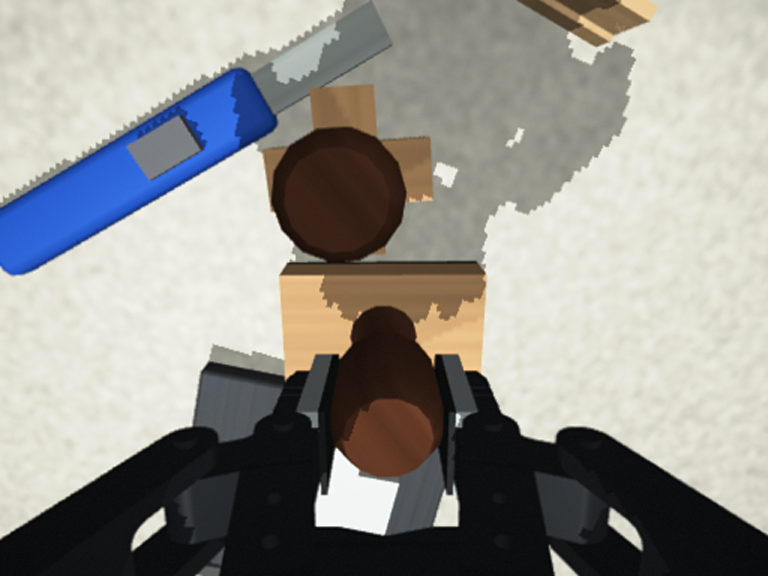

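The oblong is gripped and aligned with the jaws. I'll lift.

>>> carry_out(increments=[{"travel": [0, 0, -0.012], "spin": 0}, {"travel": [0, 0, -0.025], "spin": 0}, {"travel": [0, 0, -0.035], "spin": 0}, {"travel": [0, 0, -0.03], "spin": 0}, {"travel": [0, 0, 0], "spin": 0}])

```text
time: 22.15
position: [0.5496, -0.0224, 0.1577]
orientation: [[-0.336, 0.941, 0.034], [0.942, 0.336, -0.011], [-0.022, 0.028, -0.999]]
wrist_force: [0.3, -0.4, -0.3]
opening: 0.0285
```

```bash
python3 -c "
from h import *
plan([((.5505,.2112,.15),1.449,.036)])
im=bot.get_image('wrist'); bigview(im,'pics/w21.png',k=1)
"
```

```text
t 22.15 pos [ 0.5496 -0.0224  0.1577] yaw 1.9133633960385004 open 0.028521172516573823 F [ 0.3193 -0.3869 -0.3126]
{"travel":[0.031, 0.011, 0.001],"spin":3.8}
{"travel":[0.032, 0.009, 0.001],"spin":3.8}
{"travel":[0.033, 0.007, 0.001],"spin":3.8}
{"travel":[0.033, 0.005, 0.001],"spin":3.8}
{"travel":[0.033, 0.003, 0.001],"spin":3.8}
{"travel":[0.034, 0.001, 0.001],"spin":3.8}
{"travel":[0.033, -0.002, 0.002],"spin":3.8}
-- [0.5506 0.2111 0.1497] 1.449105815008008
```

View pics/w21.png

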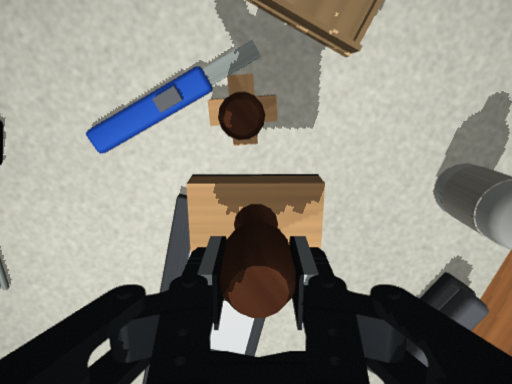

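>>> carry_out(increments=[{"travel": [0.025, 0.009, -0.001], "spin": 3.8}, {"travel": [0.032, 0.009, -0.001], "spin": 3.8}, {"travel": [0.033, 0.007, -0.001], "spin": 3.8}, {"travel": [0.033, 0.005, 0], "spin": 3.8}, {"travel": [0.033, 0.003, 0], "spin": 3.8}])

```text
time: 22.7
position: [0.5489, 0.1342, 0.1537]
orientation: [[0.013, 1.0, 0.027], [1.0, -0.012, -0.016], [-0.015, 0.027, -1.0]]
wrist_force: [1.0, 0.2, -1.2]
opening: 0.028
```

```bash
python3 -c "
from h import *
plan([((.5505,.2112,.13),1.449,.033)])
"
```

```text
t 22.7 pos [0.5489 0.1342 0.1537] yaw 1.5579267890094874 open 0.02797989866542709 F [ 0.9864  0.2017 -1.1535]
{"travel":[0.026, 0.0, 0.008],"spin":2.1}
{"travel":[0.026, -0.001, 0.008],"spin":2.1}
{"travel":[0.025, -0.001, 0.008],"spin":2.1}
-- [0.5506 0.2112 0.1297] 1.4479710461338449
```

>>> carry_out(increments=[{"travel": [0.026, 0, 0.006], "spin": 1.5}, {"travel": [0.024, -0.001, 0.008], "spin": 1.5}, {"travel": [0.014, -0.001, 0.01], "spin": 1.5}, {"travel": [0.003, 0, 0.01], "spin": 0}, {"travel": [0, 0, 0.005], "spin": 0}])

```text
time: 23.2
position: [0.5467, 0.2093, 0.1084]
orientation: [[0.087, 0.996, 0.022], [0.996, -0.087, -0.014], [-0.012, 0.023, -1.0]]
wrist_force: [-0.2, 0.5, -0.8]
opening: 0.0283
```

```bash
python3 -c "
from h import *
plan([((.5505,.2112,.075),1.449,.02)])
"
```

```text
t 23.2 pos [0.5467 0.2093 0.1084] yaw 1.4838643066650032 open 0.028329041679560574 F [-0.231   0.5475 -0.8198]
{"travel":[0.001, 0.002, 0.017],"spin":1.0}
{"travel":[0.001, 0.002, 0.016],"spin":1.0}
-- [0.5509 0.2109 0.0754] 1.4489577216251166
```

>>> carry_out(increments=[{"travel": [0.001, 0.002, 0.015], "spin": 1}, {"travel": [0.001, 0.001, 0.012], "spin": 1}, {"travel": [0, 0, 0.004], "spin": 0}])

```text
time: 23.5
position: [0.5509, 0.207, 0.0739]
orientation: [[0.127, 0.992, 0.021], [0.992, -0.126, -0.016], [-0.014, 0.022, -1.0]]
wrist_force: [-0.1, 0.4, -0.6]
opening: 0.0287
```

```bash
python3 -c "
from h import *
plan([((.5505,.2112,.063),1.449,.03)])
im=bot.get_image('wrist'); bigview(im,'pics/w22.png',k=1.5)
"
```

```text
t 23.5 pos [0.5509 0.207  0.0739] yaw 1.443622742421475 open 0.02872282371251703 F [-0.1046  0.418  -0.6297]
{"travel":[0.004, -0.001, 0.011],"spin":-0.3}
-- [0.5504 0.2111 0.0629] 1.4488587301774578
```

View pics/w22.png

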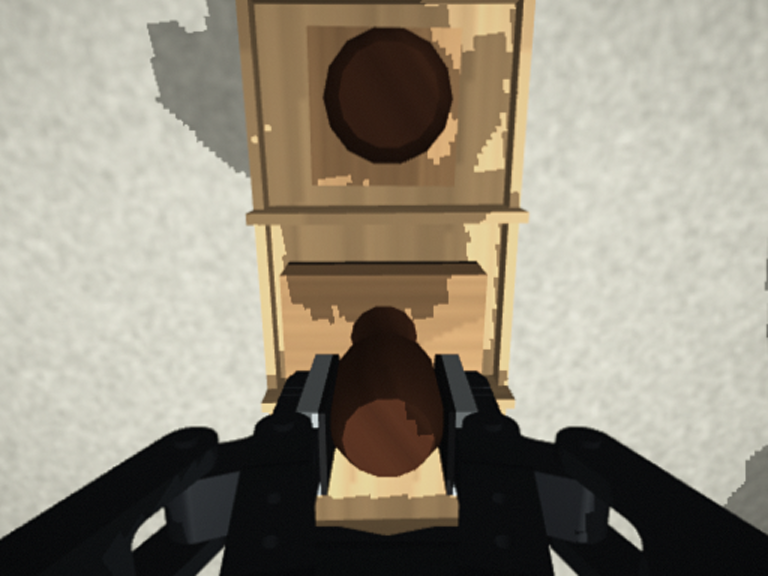

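The oblong is centred in its bay and parallel to it. I'll lower it.

>>> carry_out(increments=[{"travel": [0.003, -0.001, 0.004], "spin": 0}, {"travel": [0.001, 0, 0.004], "spin": 0}, {"travel": [0, 0, 0.002], "spin": 0}, {"travel": [0, 0, 0.001], "spin": 0}])

```text
time: 23.95
position: [0.5514, 0.2104, 0.0626]
orientation: [[0.128, 0.992, 0.021], [0.992, -0.127, -0.016], [-0.013, 0.023, -1.0]]
wrist_force: [-2.7, 1.0, 5.1]
opening: 0.0281
```

>>> carry_out(increments=[{"travel": [0, 0, 0.002], "spin": 0}])

```text
time: 24.05
position: [0.5515, 0.2107, 0.0624]
orientation: [[0.127, 0.992, 0.022], [0.992, -0.127, -0.017], [-0.014, 0.024, -1.0]]
wrist_force: [-10.8, -4.5, 29.9]
opening: 0.0282
```

>>> carry_out(increments=[{"travel": [0, 0, 0], "spin": 0}, {"travel": [0, 0, 0], "spin": 0}, {"travel": [0, 0, 0], "spin": 0}, {"travel": [0, 0, 0], "spin": 0}, {"travel": [0, 0, -0.01], "spin": 0}], gripper=1)

```text
time: 24.55
position: [0.5514, 0.2108, 0.0732]
orientation: [[0.127, 0.992, 0.023], [0.992, -0.127, -0.017], [-0.014, 0.025, -1.0]]
wrist_force: [-0.6, -0.3, 0.1]
opening: 0.0856
```

>>> carry_out(increments=[{"travel": [0, 0, -0.02], "spin": 0}, {"travel": [0, 0, -0.035], "spin": 0}, {"travel": [0, 0, -0.04], "spin": 0}, {"travel": [-0.03, 0, -0.02], "spin": -4}, {"travel": [-0.04, 0, -0.01], "spin": -5}])

```text
time: 25.05
position: [0.5409, 0.1486, 0.2056]
orientation: [[-0.043, 0.999, 0.021], [0.999, 0.043, -0.013], [-0.014, 0.021, -1.0]]
wrist_force: [-0.1, -1.3, -0.2]
opening: 0.085
```

```bash
python3 -c "
from h import *
im=bot.get_image('scene');cv2.imwrite('pics/s23raw.png',im[:,:,::-1]); bigview(im,'pics/s23.png',180,100,400,280,3.5)
plan([((.528,.01,.22),1.99,.042)])
"
```

```text
t 25.1 pos [0.5422 0.1399 0.2069] yaw 1.613149835612512 open 0.08535029250878988 F [ 0.0583 -5.031   0.2253]
{"travel":[-0.032, -0.005, -0.003],"spin":-5.4}
{"travel":[-0.032, -0.008, -0.003],"spin":-5.4}
{"travel":[-0.031, -0.011, -0.004],"spin":-5.4}
{"travel":[-0.029, -0.013, -0.003],"spin":-5.4}
-- [0.5283 0.0106 0.2199] 1.9901409540432868
```

View pics/s23.png

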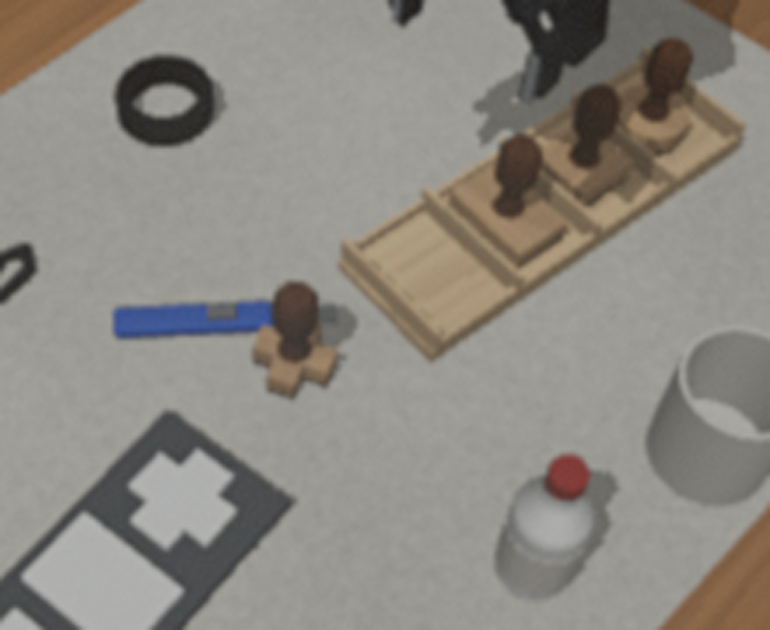

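Three stamps are placed. Now the cross, at about (0.525, 0.028).

>>> carry_out(increments=[{"travel": [-0.032, -0.005, -0.002], "spin": -5.4}, {"travel": [-0.032, -0.008, -0.002], "spin": -5.4}, {"travel": [-0.026, -0.01, 0], "spin": -5.4}, {"travel": [-0.012, -0.006, 0], "spin": -5.4}, {"travel": [0, 0, 0], "spin": 0}])

```text
time: 25.6
position: [0.5294, 0.0277, 0.2171]
orientation: [[-0.414, 0.91, 0.028], [0.91, 0.415, -0.019], [-0.029, 0.018, -0.999]]
wrist_force: [0.8, -0.3, -0.1]
opening: 0.0853
```

```bash
python3 -c "
from h import *
import pickle
s=bot.observe();im=bot.get_image('wrist'); bigview(im,'pics/w24.png',150,60,380,250,3.4); pickle.dump(s,open('w24.pkl','wb'))
plan([((.525,.028,.11),1.99,.036)]);print(s['orientation'][:,2])
"
```

```text
t 25.65 pos [0.5296 0.0289 0.2171] yaw 1.9960564832391543 open 0.0850113779973038 F [0.2626 0.5124 0.224 ]
{"travel":[0.0, -0.002, 0.036],"spin":0.1}
{"travel":[0.001, -0.001, 0.036],"spin":0.1}
{"travel":[0.0, -0.002, 0.035],"spin":0.1}
-- [0.5246 0.0277 0.1101] 1.9908204954831716
[ 0.0281 -0.0192 -0.9994]
```

View pics/w24.png

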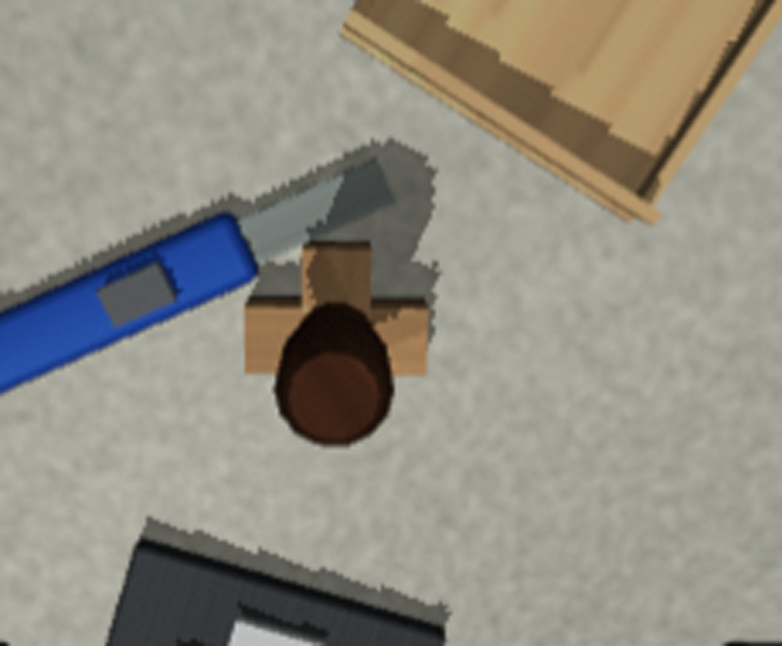

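```bash
python3 -c "
from h import *
import pickle
s=pickle.load(open('w24.pkl','rb'));c=bot.get_calibration('wrist');R,t=wristRt(s,c)
f=lambda p,z:onplane(c,np.array([p])/3.4+[150,60]-.35,z,R,t)
print(f((337,337),.02),f((334,387),.082))
plan([((.525,.028,.11),1.99,.036)])
"
```

```text
[[0.5249 0.0297 0.02  ]] [[0.5243 0.0301 0.082 ]]
t 25.65 pos [0.5296 0.0289 0.2171] yaw 1.9960564832391543 open 0.0850113779973038 F [0.2626 0.5124 0.224 ]
{"travel":[0.0, -0.002, 0.036],"spin":0.1}
{"travel":[0.001, -0.001, 0.036],"spin":0.1}
{"travel":[0.0, -0.002, 0.035],"spin":0.1}
-- [0.5246 0.0277 0.1101] 1.9908204954831716
```

>>> carry_out(increments=[{"travel": [0.001, -0.002, 0.03], "spin": 0}, {"travel": [0.001, -0.001, 0.036], "spin": 0}, {"travel": [0.001, -0.001, 0.035], "spin": 0}, {"travel": [0.001, -0.001, 0.02], "spin": 0}, {"travel": [0, 0, 0.01], "spin": 0}])

```text
time: 26.15
position: [0.5309, 0.036, 0.0857]
orientation: [[-0.402, 0.915, 0.037], [0.915, 0.403, -0.015], [-0.028, 0.028, -0.999]]
wrist_force: [1.0, 0.5, 0.0]
opening: 0.0852
```

```bash
python3 -c "
from h import *
plan([((.525,.0295,.046),None,.03)]);print(bot.observe()['orientation'][:,2])
im=bot.get_image('wrist'); bigview(im,'pics/w25.png',k=1.5)
"
```

```text
t 26.15 pos [0.5309 0.036  0.0857] yaw 1.9852103063497357 open 0.08520270203486056 F [1.039  0.4904 0.0259]
{"travel":[-0.002, -0.004, 0.02],"spin":-0.0}
{"travel":[-0.002, -0.004, 0.02],"spin":-0.0}
-- [0.5251 0.0291 0.0457] 1.9852103063497357
[ 0.0372 -0.0146 -0.9992]
```

View pics/w25.png

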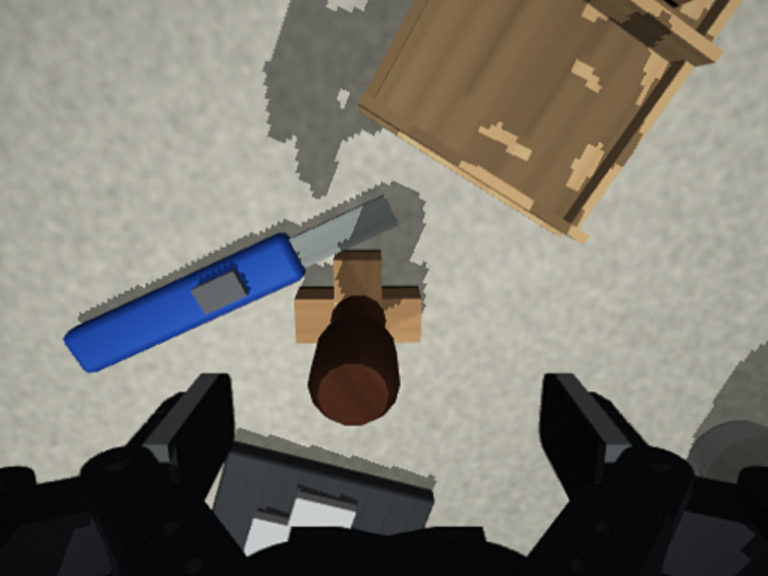

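>>> carry_out(increments=[{"travel": [-0.002, -0.005, 0.016], "spin": 0}, {"travel": [-0.001, -0.004, 0.014], "spin": 0}, {"travel": [0, 0, 0.006], "spin": 0}, {"travel": [0, 0, 0], "spin": 0}])

```text
time: 26.6
position: [0.5274, 0.033, 0.0504]
orientation: [[-0.401, 0.915, 0.04], [0.916, 0.402, -0.013], [-0.028, 0.032, -0.999]]
wrist_force: [0.0, -0.2, 0.3]
opening: 0.0852
```

```bash
python3 -c "
from h import *
plan([((.525,.0295,.046),None,.03)]);print(bot.observe()['orientation'][:,2])
im=bot.get_image('wrist'); bigview(im,'pics/w26.png',k=1.5)
"
```

```text
t 26.6 pos [0.5274 0.033  0.0504] yaw 1.9839409815942024 open 0.08519329203346152 F [ 0.042  -0.1847  0.2683]
{"travel":[-0.002, -0.004, 0.004],"spin":-0.0}
-- [0.5246 0.0296 0.0464] 1.9839409815942024
[ 0.04   -0.0128 -0.9991]
```

View pics/w26.png

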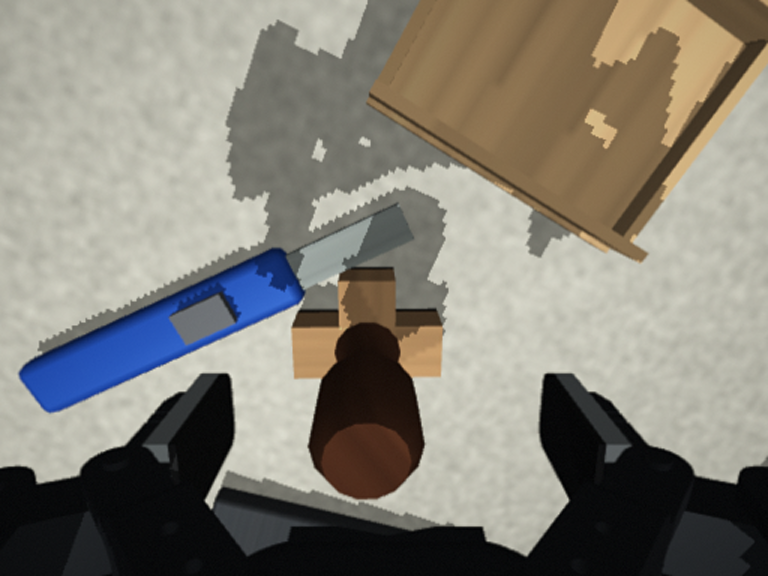

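>>> carry_out(increments=[{"travel": [-0.003, -0.003, 0.003], "spin": 0}, {"travel": [-0.001, -0.001, 0], "spin": 0}, {"travel": [0, 0, 0], "spin": 0}])

```text
time: 26.95
position: [0.5275, 0.028, 0.0499]
orientation: [[-0.401, 0.915, 0.044], [0.916, 0.402, -0.012], [-0.029, 0.036, -0.999]]
wrist_force: [-0.3, 0.6, 0.4]
opening: 0.0852
```

>>> carry_out(increments=[{"travel": [0, 0, 0], "spin": 0}, {"travel": [0, 0, 0], "spin": 0}, {"travel": [0, 0, 0], "spin": 0}, {"travel": [0, 0, 0], "spin": 0}, {"travel": [0, 0, 0], "spin": 0}], gripper=0)

```text
time: 27.45
position: [0.5279, 0.0278, 0.0507]
orientation: [[-0.4, 0.915, 0.045], [0.916, 0.401, -0.013], [-0.03, 0.037, -0.999]]
wrist_force: [-0.2, -0.1, -1.6]
opening: 0.0287
```

```bash
python3 -c "
from h import *
plan([])
im=bot.get_image('wrist'); bigview(im,'pics/w27.png',k=1.5)
"
```

```text
t 27.45 pos [0.5279 0.0278 0.0507] yaw 1.9828185460974515 open 0.02870185930457631 F [-0.1948 -0.1296 -1.5967]
```

View pics/w27.png

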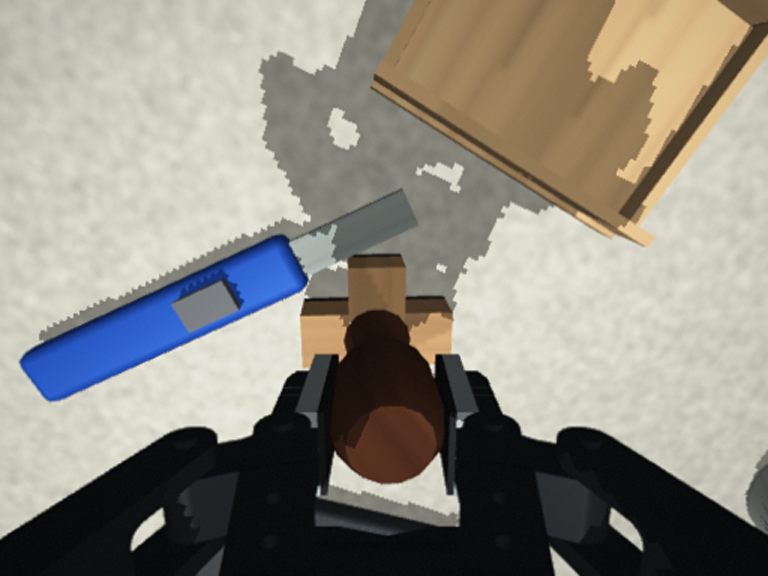

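>>> carry_out(increments=[{"travel": [0, 0, -0.012], "spin": 0}, {"travel": [0, 0, -0.025], "spin": 0}, {"travel": [0, 0, -0.025], "spin": 0}, {"travel": [0, 0, -0.01], "spin": 0}, {"travel": [0, 0, 0], "spin": 0}])

```text
time: 28.0
position: [0.5236, 0.0292, 0.1264]
orientation: [[-0.401, 0.915, 0.044], [0.916, 0.402, -0.012], [-0.029, 0.035, -0.999]]
wrist_force: [-0.3, 0.3, -1.1]
opening: 0.0287
```

```bash
python3 -c "
from h import *
plan([((.5416,.1385,.12),1.449,.03)])
"
```

```text
t 28.0 pos [0.5236 0.0292 0.1264] yaw 1.9838183295840695 open 0.02868396477346847 F [-0.2809  0.2585 -1.068 ]
{"travel":[0.023, 0.015, 0.002],"spin":7.7}
{"travel":[0.025, 0.012, 0.001],"spin":7.7}
{"travel":[0.027, 0.008, 0.002],"spin":7.7}
{"travel":[0.027, 0.005, 0.001],"spin":7.7}
-- [0.5416 0.1385 0.1204] 1.4462569199698156
```

>>> carry_out(increments=[{"travel": [0.02, 0.013, 0], "spin": 7.5}, {"travel": [0.025, 0.012, 0], "spin": 7.5}, {"travel": [0.027, 0.008, 0], "spin": 7.5}, {"travel": [0.02, 0.003, 0.002], "spin": 7}, {"travel": [0.005, 0, 0.005], "spin": 0}])

```text
time: 28.5
position: [0.5397, 0.1327, 0.1158]
orientation: [[0.125, 0.991, 0.042], [0.992, -0.125, -0.015], [-0.009, 0.043, -0.999]]
wrist_force: [1.1, -0.0, -0.0]
opening: 0.0282
```

```bash
python3 -c "
from h import *
plan([((.5416,.1385,.075),1.449,.02)])
print(bot.observe()['orientation'][:,2])
"
```

```text
t 28.5 pos [0.5397 0.1327 0.1158] yaw 1.4449672377553227 open 0.02824827193929544 F [ 1.1068 -0.0081 -0.0078]
{"travel":[0.002, 0.0, 0.014],"spin":-0.1}
{"travel":[0.002, 0.001, 0.013],"spin":-0.1}
{"travel":[0.002, 0.0, 0.014],"spin":-0.1}
-- [0.5415 0.1385 0.0748] 1.4502032255113053
[ 0.0418 -0.0145 -0.999 ]
```

>>> carry_out(increments=[{"travel": [0.003, 0, 0.012], "spin": 0}, {"travel": [0.002, 0, 0.013], "spin": 0}, {"travel": [0.001, 0, 0.012], "spin": 0}, {"travel": [0, 0, 0.002], "spin": 0}])

```text
time: 28.9
position: [0.5402, 0.1352, 0.0704]
orientation: [[0.117, 0.992, 0.037], [0.993, -0.116, -0.017], [-0.013, 0.039, -0.999]]
wrist_force: [0.2, -0.0, 0.2]
opening: 0.0286
```

```bash
python3 -c "
from h import *
plan([((.5416,.1385,.0627),1.449,.03)])
im=bot.get_image('wrist'); bigview(im,'pics/w28.png',k=1.5)
"
```

```text
t 28.9 pos [0.5402 0.1352 0.0704] yaw 1.4534816907096868 open 0.028566564047527613 F [ 0.2351 -0.0001  0.1881]
{"travel":[0.003, 0.001, 0.008],"spin":0.3}
-- [0.5416 0.1381 0.0624] 1.448245702953704
```

View pics/w28.png

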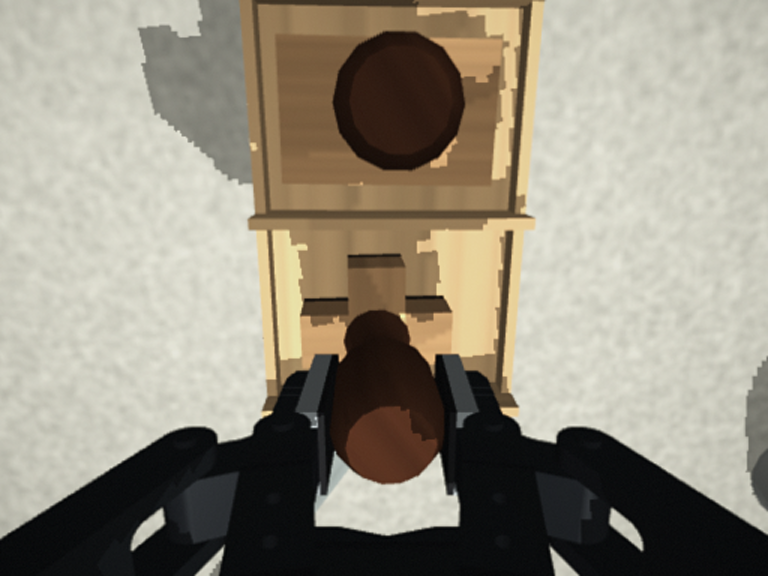

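>>> carry_out(increments=[{"travel": [0.003, 0.001, 0.003], "spin": 0}, {"travel": [0, 0, 0.003], "spin": 0}, {"travel": [0, 0, 0.002], "spin": 0}, {"travel": [0, 0, 0.001], "spin": 0}])

```text
time: 29.35
position: [0.5429, 0.1371, 0.0624]
orientation: [[0.119, 0.992, 0.038], [0.993, -0.118, -0.017], [-0.013, 0.04, -0.999]]
wrist_force: [-7.0, -0.3, 14.7]
opening: 0.0286
```

Contact at the expected height. Releasing and retreating.

>>> carry_out(increments=[{"travel": [0, 0, 0], "spin": 0}, {"travel": [0, 0, 0], "spin": 0}, {"travel": [0, 0, 0], "spin": 0}, {"travel": [0, 0, 0], "spin": 0}, {"travel": [0, 0, -0.01], "spin": 0}], gripper=1)

```text
time: 29.85
position: [0.5427, 0.137, 0.0729]
orientation: [[0.119, 0.992, 0.039], [0.993, -0.118, -0.017], [-0.013, 0.041, -0.999]]
wrist_force: [0.7, -0.8, -0.4]
opening: 0.0855
```

>>> carry_out(increments=[{"travel": [0, 0, -0.02], "spin": 0}, {"travel": [0, 0, -0.035], "spin": 0}, {"travel": [0, 0, -0.04], "spin": 0}, {"travel": [-0.03, 0, -0.03], "spin": 0}, {"travel": [-0.04, 0, -0.03], "spin": 0}])

```text
time: 30.35
position: [0.5261, 0.0747, 0.2338]
orientation: [[0.108, 0.994, 0.034], [0.994, -0.108, -0.014], [-0.011, 0.035, -0.999]]
wrist_force: [0.2, -1.3, -0.4]
opening: 0.0855
```

>>> carry_out(increments=[{"travel": [-0.045, 0, -0.02], "spin": 0}, {"travel": [-0.045, 0, 0], "spin": 0}, {"travel": [-0.045, 0, 0], "spin": 0}, {"travel": [-0.045, 0, 0], "spin": 0}, {"travel": [-0.045, 0, 0], "spin": 0}])

```text
time: 30.85
position: [0.5023, -0.1537, 0.2682]
orientation: [[0.102, 0.994, 0.05], [0.995, -0.101, -0.014], [-0.009, 0.052, -0.999]]
wrist_force: [0.6, 0.1, 0.1]
opening: 0.0852
```

>>> carry_out(increments=[{"travel": [-0.045, 0, 0], "spin": 0}, {"travel": [-0.03, 0, 0], "spin": 0}, {"travel": [0, 0, 0], "spin": 0}, {"travel": [0, 0, 0], "spin": 0}])

```text
time: 31.25
position: [0.4912, -0.2388, 0.2723]
orientation: [[0.112, 0.992, 0.053], [0.994, -0.111, -0.018], [-0.012, 0.055, -0.998]]
wrist_force: [-0.2, 0.2, 0.6]
opening: 0.0853
```

```bash
python3 -c "
from h import *
plan([])
im=bot.get_image('scene');cv2.imwrite('pics/s30raw.png',im[:,:,::-1]); bigview(im,'pics/s30.png',260,95,410,215,5)
im=bot.get_image('top');cv2.imwrite('pics/t30raw.png',im[:,:,::-1]); bigview(im,'pics/t30.png',80,130,235,222,5)
"
```

```text
t 31.25 pos [ 0.4912 -0.2388  0.2723] yaw 1.4583118182713322 open 0.08530188947740057 F [-0.1511  0.1601  0.6061]
```

View pics/s30.png

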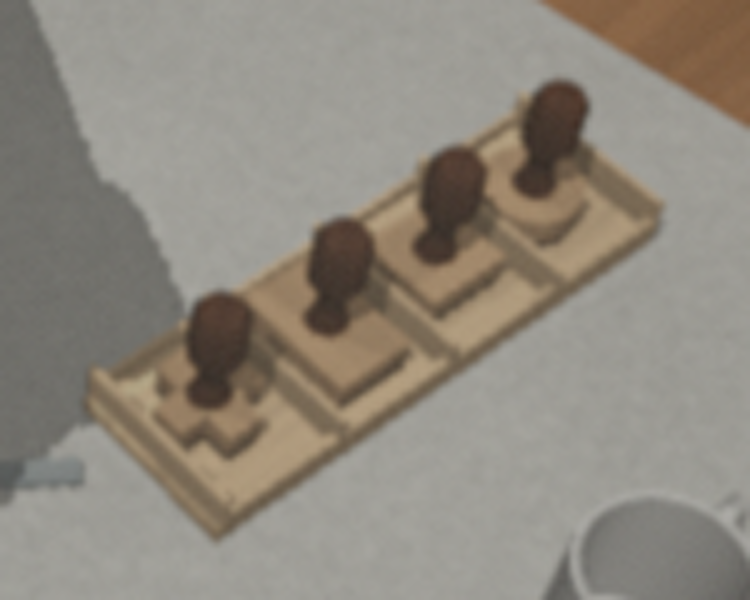

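View pics/t30.png

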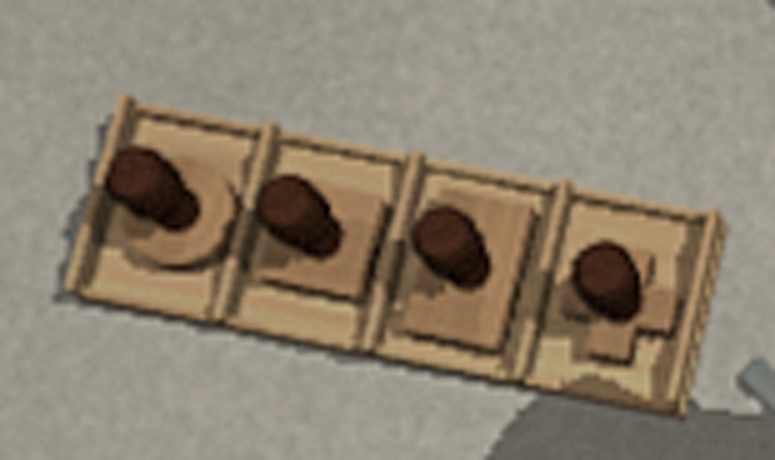

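```bash
python3 -c "
from h import *
a=-.122;R=np.array([[np.cos(a),-np.sin(a)],[np.sin(a),np.cos(a)]]);o=np.array([.555,.248])
ct=bot.get_calibration('top');cs=bot.get_calibration('scene')
f=lambda c,l,z,k,off:(onplane(c,np.array(l)/k+off-.4,z)[:,:2]-o)@R*1000
print('knob top',f(ct,[(135,172),(283,200),(438,230),(600,266)],.092,5,[80,130]))
print('knob scene',f(cs,[(560,108),(457,175),(344,246),(220,320)],.092,5,[260,95]))
print('sq right edge',f(ct,[(388,193),(362,300)],.032,5,[80,130]))
print('obl right edge',f(ct,[(533,205),(502,352),(403,332)],.032,5,[80,130]))
print('round right,bottom',f(ct,[(238,208),(185,268)],.032,5,[80,130]))
print('cross right,bottom',f(ct,[(683,295),(672,333),(632,360),(588,352)],.032,5,[80,130]))
print('sc sq front corners',f(cs,[(435,303),(510,258)],.032,5,[260,95]))
print('sc obl front',f(cs,[(340,393),(412,345)],.032,5,[260,95]))
"
```

```text
knob top [[   1.3858  109.5532]
 [   1.7959   39.5669]
 [   1.9144  -33.2443]
 [  -0.0703 -109.2338]]
knob scene [[   4.2497  105.0859]
 [   4.4354   34.1804]
 [   3.5219  -38.7605]
 [   0.8822 -113.2637]]
sq right edge [[ 27.9992  10.9317]
 [-26.0137  10.1322]]
obl right edge [[ 35.8827 -59.3993]
 [-37.5673 -61.6782]
 [-37.3712 -12.9854]]
round right,bottom [[  6.4914  80.4104]
 [-27.4137  97.7282]]
cross right,bottom [[   6.5181 -140.2101]
 [ -12.6613 -139.0989]
 [ -29.2052 -123.2952]
 [ -29.5289 -101.8782]]
sc sq front corners [[26.2741 13.7208]
 [28.7768 63.8803]]
sc obl front [[ 37.6813 -61.3296]
 [ 38.0657 -13.6888]]
```

All four are upright and within about 5 mm of their bay centres. The arm is clear, so I'm handing in.

```bash
python3 -c "
from bench import bot
print(bot.job_done())"
```

```text
the job is handed in; nothing more can be done
None
```

All four stamps are standing in the rack in reverse order: round leftmost, then square, oblong, and cross rightmost. I handed the job in at about 31 s of robot time. No verdict was reported.

**What went wrong:** Early on, a lift call was refused because I left out its "spin" key, and the sideways call already queued behind it still ran. The held round stamp swept along the row at grasp height:
- It pushed the other three towards the rack. The cross ended up on the table, the oblong leaned about 0.23 rad against the stand's edge, and the square leaned about 0.34 rad.
- In the pictures I took afterwards nothing had toppled or dropped. The sweep ran at about 0.42 m/s, under the 0.6 m/s limit, but I had no continuous measure of stamp speed or tilt during it.
- I set the square flat on its own plate again, which pressed with about 22 N, and then regrasped it. The oblong settled upright by itself, and I picked it and the cross up from the table.

**Last checks:** Foot edges in the top view put the stamps within about 4 mm of their bay centres along the row. Knob positions from the top and scene views put them within about 6 mm along the row and 5 mm across it. The two views differ by 4–5 mm, well inside the 14 mm and 22 mm tolerances. All four look upright and flat in the final pictures, but I did not measure their final tilt or height. The arm touches nothing. The highest wrist force I read was about 30 N, while setting the oblong down.

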